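# Pack coffee capsules airtight

### The arm

A 7-joint arm with a two-finger parallel gripper is mounted at the origin on a cart in front of the work surface, level with it; the furniture and walls round the work are solid. World frame = base frame: x ahead of the robot, y to its left, z up, the work surface at z = 0. Lengths are in m, angles in rad, forces in N, time in s.
With the tool pointing down it reaches from about 0.425 to 0.875 m from the base axis. Payload 4.7 kg.
Tool frame: the origin (TCP) lies midway between the tips of the shut fingers; the grasp point (between the pads) lies 19 mm behind it; z points along the fingers, y is the direction in which the jaws open and shut (so a half turn about z gives the same grasp; the last joint's range is limited). The gripper opens to 87 mm and grips with 3 to 60 N. Pads are 19 mm wide; open, the fingers measure 117 mm over their backs; the gripper's body (75 mm by 190 mm) begins 51 mm behind the grasp point.
Start: joints at [-1.19, 0.321, -0.07, 1.45, 0.023, 1.371, -0.057], TCP at [0.233, 0.607, 0.223] pointing down, gripper open.
Joint ranges: [-2.86, 2.86], [-0.3, 2.09], [-1.38, 1.24], [0.06, 2.45], [-1.56, 4.7], [0.09, 2.05], [-2.69, 2.69]. Speed limits (rad/s): [2.57, 2.57, 3.14, 3.14, 3.14, 3.14, 3.14].

### API

Orientations are given as a rotation vector (axis times angle).
In Python, from bench import ctrl, optics gives the robot as it stands. The module is installed in compiled form; this text tells all that it offers.
- The arm moves only by the tool step_arm, never from a script. Its argument "deltas" is a list of rows, each a list of 7 numbers: the turn, a rotation vector about the tool's x, y, z in degrees, then the shift along the tool's x, y, z in mm, then the finger opening in mm, from 0 to 87. A call has exactly 8 rows; each row is the pose to reach, as a shift and turn from the pose commanded when the call began, along the tool's axes at that moment; what a row does not reach only later rows make up. A row lasts 1/8 s, in which the tool goes at most 62.5 mm and 10.7 degrees, less where a joint would pass 70% of its speed; a pose out of reach is approached as far as the arm can. A call with a gripper value outside its range is refused whole. The fingers move at their own pace and stop on an object; "newtons" is the grip in N (left out, the last holds). Time passes only in rows, so rows that repeat a pose let the fingers close, or fill a call up. It gives the time, the measured TCP pose, the force and the opening at its end, in the units of the state.
- ctrl.get_state(): the state, without advancing time (a new reading comes with each control period).
- optics.get_image(name): name is "scene" or "side" or "wrist"; returns the picture (400x640x3 uint8, red, green, blue); there is no depth.
- optics.get_calibration(name): a dict with "K" (3x3 intrinsics, pixels), "k1" (the pictures are not rectified: a ray, as slopes to the right and down, at radius r is drawn at 1 + k1 r^2 times it, then the intrinsics apply), "R" (3x3) and "t" (3): a world point X has camera coordinates R X + t. Camera axes: x right, y down, z forward; pixel columns grow to the right and rows downward; lengths in m; the calibration is good to about 2 mm. A picture is of the moment at which its call begins: read the wrist's pose just before it. get_calibration takes no time and is no camera call; for the wrist camera it gives the pose at the moment of the call.
- ctrl.close_job(): hands the job in, once; it reports no verdict.
The state is a dict: "time": time; "joint_positions": joint angles; "qd": joint speeds; "joint_torque": joint torques, N m; "position": TCP position; "tool_rot": TCP orientation; "ft_force": force on the tool from outside, world axes, zero at the start; "torque": the same for the moment, N m; "grip_width": opening from 0.0 (shut) to 1.0 (fully open).
Only numpy, scipy, OpenCV 4.12 (cv2) and the standard library are available. Lean on these libraries where they do the work, as an engineer would, in place of code of your own. Each camera call takes 0.05 s, during which the arm holds its last target.

### The job

Take the pump lid off the glass canister, put every coffee capsule that lies on the worktop into it, and put the lid back on level and fully seated. Then give the pump at least three full strokes, each pressed right down to its stop, held there for a moment and let all the way up again. Leave the espresso cup, the small glass jar and the teaspoon beside them where they are.

Things in the scene. Friction and masses are not known exactly. Their poses are not given: they have to be found in the camera images.
- canister: Round clear glass canister that stands upright on a steel suction foot and does not shift. Outside diameter 118 mm (foot 122 mm), inside diameter 110 mm, rim 95 mm above the worktop, inner floor 6 mm above it. Origin: centre of its underside on the worktop; z up. At the start the lid is on it.
- lid: Loose round white lid, 250 g. Origin: centre of its underside, z up. Upward from it: spigot 103 mm wide, bevelled foot, 0 to 10 mm (enters the canister's mouth); disc 122 mm wide, 10 to 18 mm (rests on the rim); ribbed round boss 46 mm wide, 18 to 44 mm (grip here, any direction); then the pump head. Seated, its origin is 85 mm above the canister's. Can stand on the worktop on its spigot.
- pump (a joint): Spring pump in the lid, m: 0 = up at rest, 0.014 = down at its stop. Springs back up by itself; it takes about 3 N to start and 9 N to hold at the stop.
- pump_top (a point): Centre of the flat top of the steel pump head, a disc 32 mm in diameter and 9 mm thick on a thin stem; 64 mm above the lid's origin when up, 50 mm when fully down (then still 6 mm above the boss). Moves with the head.
- capsule_0: Plain aluminium coffee capsule, rigid, 20 g, one of two to four alike (may be absent). Round flange 37 mm in diameter and 2 mm thick at the bottom, above it a cup tapering from 31 mm to 28 mm at 23 mm, rounded off to the top at 28 mm. Origin: centre of the flange's underside; z towards the cup's small end. Starts standing on its flange on the worktop.
- capsule_1: Plain aluminium coffee capsule, rigid, 20 g, one of two to four alike (may be absent). Round flange 37 mm in diameter and 2 mm thick at the bottom, above it a cup tapering from 31 mm to 28 mm at 23 mm, rounded off to the top at 28 mm. Origin: centre of the flange's underside; z towards the cup's small end. Starts standing on its flange on the worktop.
- capsule_2: Plain aluminium coffee capsule, rigid, 20 g, one of two to four alike (may be absent). Round flange 37 mm in diameter and 2 mm thick at the bottom, above it a cup tapering from 31 mm to 28 mm at 23 mm, rounded off to the top at 28 mm. Origin: centre of the flange's underside; z towards the cup's small end. Starts standing on its flange on the worktop.
- capsule_3: Plain aluminium coffee capsule, rigid, 20 g, one of two to four alike (may be absent). Round flange 37 mm in diameter and 2 mm thick at the bottom, above it a cup tapering from 31 mm to 28 mm at 23 mm, rounded off to the top at 28 mm. Origin: centre of the flange's underside; z towards the cup's small end. Starts standing on its flange on the worktop.
- espresso_cup: Bystander: white espresso cup with a handle, 62 x 88 x 50 mm; origin at the centre of its underside. Not to be disturbed.
- small_jar: Bystander: closed clear glass jar, 63 mm wide, 110 mm tall; origin at the centre of its underside. Not to be disturbed.
- teaspoon: Bystander: metal teaspoon lying flat, 132 x 26 x 9 mm; origin at the centre of its underside. Not to be disturbed.
Not all that is in view belongs to the job. Leave any black or orange look-alike of the capsule_0 alone.

How it is judged:
By the outcome, as a careful person would: the job done as asked, in the order asked, and still so for the second after the job is handed in, with the robot touching nothing.
Of capsule_0, capsule_1, capsule_2, capsule_3 only 2 to 4 are there at a start; the rules pass over those that are not, and their reading is None.
At some moment in a run one of capsule_0, capsule_1, capsule_2, capsule_3, lid may be knocked a few centimetres aside while the robot is not near it.
It also fails if it takes over 210 s, if anything falls off the work surface, if the arm or the gripper's body presses on something with over 40 N, if the wrist force passes 120 N, or if a joint passes its speed limit or range.

## Working session

There is one attempt and no reset: what is moved stays moved. The work goes in short steps, Python scripts to look and compute and a tool call to move; the robot and the scene stay as the last step left them, time stands still between calls to the robot, and variables do not carry over. Pictures are saved under pics/ and viewed, and the job is handed in when it is done.

Besides the shell and the picture viewer there is one more tool, called after "Emit:" by a JSON object that holds its "fn" and its "kwargs". step_arm: Moves the arm, as the interface text tells. Its arguments: {"type":"object","properties":{"deltas":{"type":"array"},"newtons":{"type":"number"}},"required":["deltas"]}

```bash
mkdir -p pics
cat > h.py <<'E'
import numpy as np, cv2
from bench import ctrl, optics
from scipy.spatial.transform import Rotation as Ro
def save(n,f,crop=None,s=1):
    im=optics.get_image(n)[:,:,::-1]
    cv2.imwrite('pics/raw_'+f,im)
    if crop: im=im[crop[1]:crop[3],crop[0]:crop[2]]
    if s!=1: im=cv2.resize(im,None,fx=s,fy=s,interpolation=cv2.INTER_CUBIC)
    cv2.imwrite('pics/'+f,im); return im
def ray(c,u,v):
    K=c['K'];d=np.array([c['k1'],0,0,0,0.]).astype(float)
    p=cv2.undistortPoints(np.array([[[u,v]]],float),np.array(K,float),d)[0,0]
    R=np.array(c['R']);t=np.array(c['t'])
    return -R.T@t, R.T@np.array([p[0],p[1],1])
def onz(c,u,v,z):
    o,d=ray(c,u,v); return o+d*(z-o[2])/d[2]
def proj(c,X):
    K=np.array(c['K'],float);d=np.array([c['k1'],0,0,0,0.])
    return cv2.projectPoints(np.array([X],float),cv2.Rodrigues(np.array(c['R'],float))[0],np.array(c['t'],float),K,d)[0][0,0]
def totool(X):
    s=ctrl.get_state(); return Ro.from_rotvec(s['tool_rot']).as_matrix().T@(np.array(X)-s['position'])*1000
E
python3 - <<'E'
from h import *
for n in ['scene','side','wrist']:
    save(n,n+'0.png'); c=optics.get_calibration(n); print(n,np.round(c['K'],1).tolist(),c['k1'],np.round(-np.array(c['R']).T@c['t'],3))
s=ctrl.get_state(); print(s); print(Ro.from_rotvec(s['tool_rot']).as_matrix().round(3))
E
```

```text
scene [[484.7, 0.0, 323.3], [0.0, 484.7, 202.7], [0.0, 0.0, 1.0]] 0.019720265434949015 [ 0.112 -1.046  1.034]
side [[504.8, 0.0, 318.1], [0.0, 504.8, 199.3], [0.0, 0.0, 1.0]] -0.08028477232172372 [ 0.322 -1.121  0.877]
wrist [[282.3, 0.0, 322.0], [0.0, 282.3, 202.3], [0.0, 0.0, 1.0]] -0.0402208375979422 [0.17  0.63  0.384]
{'time': 0.15, 'joint_positions': array([-1.18988578,  0.32163042, -0.0700585 ,  1.45138546,  0.02258708,
        1.37079337, -0.05694631]), 'qd': array([ 5.76767598e-04, -1.18684858e-03,  7.38701836e-04, -4.62595163e-03,
       -8.04237241e-05,  1.63471399e-03, -4.13265885e-04]), 'joint_torque': array([ 4.19771086e-04, -4.91793430e+01, -4.04375251e-01, -3.12881005e+01,
       -6.39402587e-02,  4.03818372e-02,  9.69045618e-05]), 'position': array([0.23302248, 0.60635439, 0.22173171]), 'tool_rot': array([-5.73003450e-01, -3.08871065e+00,  2.22930493e-03]), 'ft_force': array([-0.12621071, -0.66665635,  0.76286961]), 'torque': array([0.04046954, 0.00101194, 0.02291779]), 'grip_width': 1.0009442228298644}
[[-0.933  0.359 -0.   ]
 [ 0.359  0.933 -0.001]
 [-0.    -0.001 -1.   ]]
```

View pics/scene0.png

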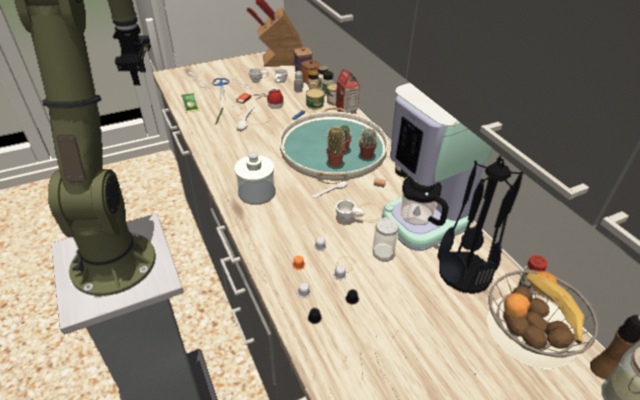

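View pics/side0.png

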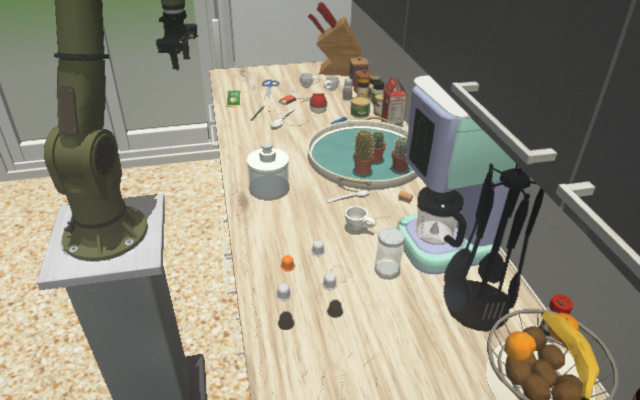

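View pics/wrist0.png

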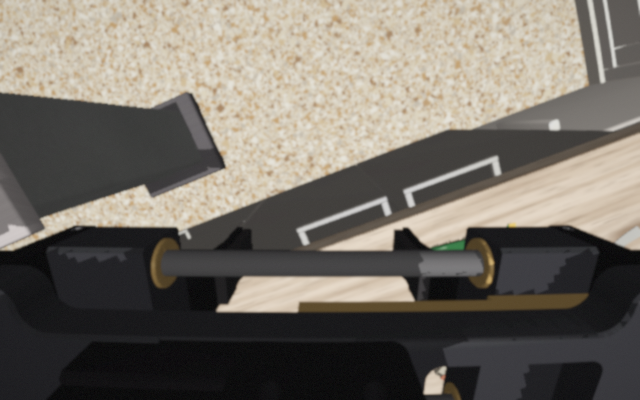

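Scene: canister with white lid at (255,180), three silver capsule candidates at (320,243), (340,271) and (304,289). The look-alikes are orange (298,262) and black (315,315), (352,296). I'll enlarge to confirm.

Run:
```python
import cv2,numpy as np
a=cv2.imread('pics/raw_scene0.png')[135:335,215:415]; b=cv2.imread('pics/raw_side0.png')[130:330,215:415]
cv2.imwrite('pics/crop0.png',cv2.resize(np.hstack([a,b]),(800,400),interpolation=cv2.INTER_CUBIC))
```

```text
(no output)
```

View pics/crop0.png

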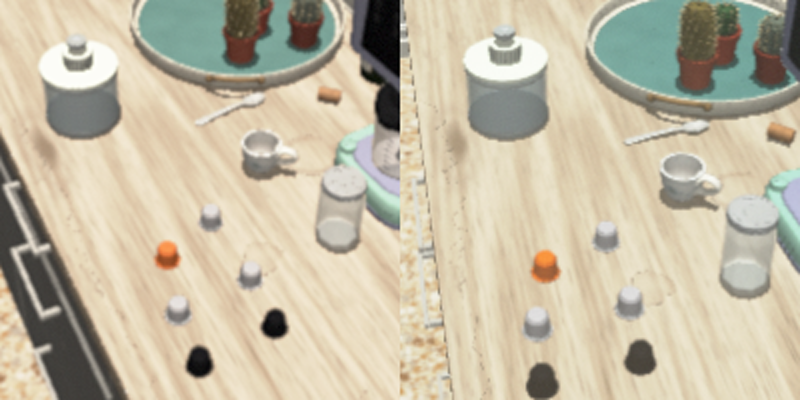

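Run:
```python
import cv2,numpy as np
a=cv2.imread('pics/raw_scene0.png')[55:135,160:320]; b=cv2.imread('pics/raw_side0.png')[55:135,220:380]
cv2.imwrite('pics/crop1.png',cv2.resize(np.vstack([a,b]),(600,600),interpolation=cv2.INTER_CUBIC))
```

```text
(no output)
```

View pics/crop1.png

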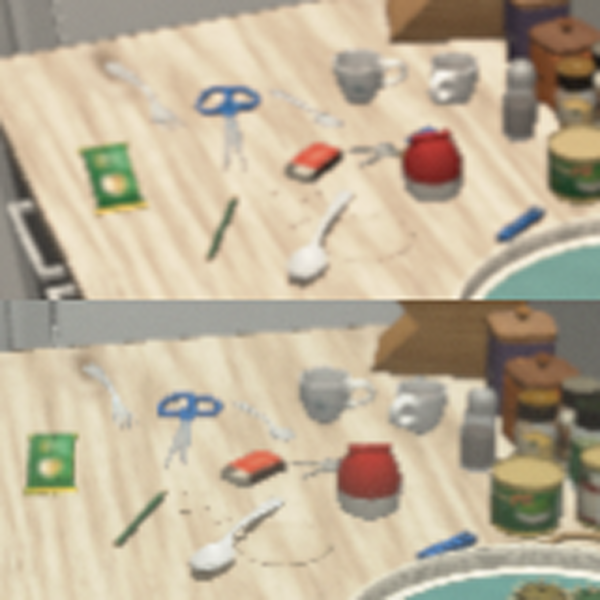

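Three silver capsules are confirmed. The far end shows no more: only mugs, spoons and a shaker. Now I measure, with a low-saturation mask for the capsules and the lid disc against the pump head.

```bash
cat >> h.py <<'E'
def tri(c1,p1,c2,p2):
    o1,d1=ray(c1,*p1);o2,d2=ray(c2,*p2)
    s=np.linalg.lstsq(np.stack([d1,-d2],1),o2-o1,rcond=None)[0]
    a=o1+s[0]*d1;b=o2+s[1]*d2
    return (a+b)/2,np.linalg.norm(a-b)
def blob(im,u,v,r=16,smax=45):
    hsv=cv2.cvtColor(im,cv2.COLOR_BGR2HSV)
    x0,y0=int(u-r),int(v-r)
    w=hsv[y0:y0+2*r,x0:x0+2*r]
    m=((w[...,1]<smax)&(w[...,2]>70)).astype(np.uint8)
    n,l,st,ce=cv2.connectedComponentsWithStats(m)
    if n<2: return None
    i=1+np.argmax(st[1:,4])
    x,y,ww,hh,a=st[i]
    return (ce[i][0]+x0,ce[i][1]+y0),(x+x0,y+y0,ww,hh,a)
E
python3 - <<'E'
from h import *
cs=optics.get_calibration('scene');cd=optics.get_calibration('side')
a=cv2.imread('pics/raw_scene0.png');b=cv2.imread('pics/raw_side0.png')
for p,q in [((320,243),(318,247)),((340,271),(330,281)),((304,289),(283,291))]:
    A=blob(a,*p);B=blob(b,*q); print(A,B)
    X,e=tri(cs,A[0],cd,B[0]); print(X.round(4),round(e,4),onz(cs,*A[0],.013).round(4),onz(cd,*B[0],.013).round(4), np.linalg.norm(X[:2]))
    print(' pix size', [ (proj(c,X+[0,0,.014])-proj(c,X-[0,0,.014])).round(1) for c in (cs,cd)])
# lid
for im,c,box in [(a,cs,(225,145,285,190)),(b,cd,(235,140,300,190))]:
    x0,y0,x1,y1=box;w=im[y0:y1,x0:x1];h=cv2.cvtColor(w,cv2.COLOR_BGR2HSV)
    m=((h[...,2]>205)&(h[...,1]<40)).astype(np.uint8)
    n,l,st,ce=cv2.connectedComponentsWithStats(m);i=1+np.argmax(st[1:,4])
    cnt=max(cv2.findContours((l==i).astype(np.uint8),0,1)[0],key=cv2.contourArea)
    hull=cv2.convexHull(cnt); print(st[i]+[x0,y0,0,0,0])
    X=onz(c,st[i][0]+x0+st[i][2]/2,0,.103) 
    print('left/right mid u',st[i][0]+x0+st[i][2]/2-.5)
p,q=(253,158),(266,148)
E
python3 - <<'E'
import cv2,numpy as np
a=cv2.imread('pics/raw_scene0.png')[145:205,225:285]; b=cv2.imread('pics/raw_side0.png')[138:198,238:298]
cv2.imwrite('pics/crop2.png',cv2.resize(np.hstack([a,b]),(800,400),interpolation=cv2.INTER_NEAREST))
E
```

```text
((np.float64(324.25070422535214), np.float64(243.77464788732394)), (np.int32(308), np.int32(227), np.int32(28), np.int32(32), np.int32(355))) ((np.float64(321.53903345724905), np.float64(248.09293680297398)), (np.int32(307), np.int32(231), np.int32(27), np.int32(32), np.int32(538)))
[ 0.552  -0.1957  0.0199] 0.0009 [ 0.5546 -0.1903  0.013 ] [ 0.5542 -0.1877  0.013 ] 0.5856858788375696
 pix size [array([ 0.2, -6.7]), array([ 0.2, -8.3])]
((np.float64(340.532637075718), np.float64(270.4073107049608)), (np.int32(324), np.int32(255), np.int32(32), np.int32(32), np.int32(383))) ((np.float64(331.21711568938196), np.float64(280.175911251981)), (np.int32(315), np.int32(265), np.int32(31), np.int32(32), np.int32(631)))
[ 0.5553 -0.2909  0.0011] 0.0019 [ 0.551  -0.2987  0.013 ] [ 0.5514 -0.3031  0.013 ] 0.626838636671444
 pix size [array([ 0.4, -6.6]), array([ 0.4, -8.2])]
((np.float64(303.63313609467457), np.float64(290.14201183431953)), (np.int32(297), np.int32(282), np.int32(14), np.int32(16), np.int32(169))) ((np.float64(283.2096069868996), np.float64(292.0087336244541)), (np.int32(276), np.int32(283), np.int32(16), np.int32(18), np.int32(229)))
[ 0.4341 -0.3126  0.0073] 0.0005 [ 0.4321 -0.317   0.013 ] [ 0.4336 -0.3176  0.013 ] 0.5349939831786248
 pix size [array([-0.1, -6.6]), array([-0.3, -8.3])]
[234 147  47  32 752]
left/right mid u 257.0
[246 142  54  41 861]
left/right mid u 272.5
```

View pics/crop2.png

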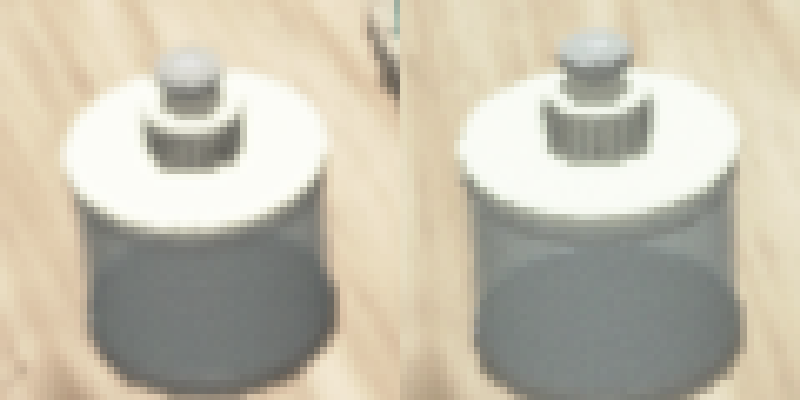

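Run:
```python
from h import *
cs=optics.get_calibration('scene');cd=optics.get_calibration('side')
for p,q,z,n in [((253.4,154.75),(267.25,145.5),.149,'head'),((254.3,166.5),(268,159.2),.103,'disc')]:
    X,e=tri(cs,p,cd,q); print(n,X.round(4),round(e,4),onz(cs,*p,z).round(4),onz(cd,*q,z).round(4))
# capsules with tighter mask and body-only
a=cv2.imread('pics/raw_scene0.png');b=cv2.imread('pics/raw_side0.png')
for p,q in [((320,243),(318,247)),((340,271),(330,281)),((304,289),(283,291))]:
    for sm in (30,36):
        A=blob(a,*p,11,sm);B=blob(b,*q,11,sm)
        print(sm,np.round(A[0],1),A[1][2:],np.round(B[0],1),B[1][2:],onz(cs,*A[0],.013).round(4),onz(cd,*B[0],.013).round(4))
for n,p,q in [('orange',(298,262),(287,263)),('blk1',(315,315),(286,321)),('blk2',(352,296),(335,308)),('jarbase',(384,250),(387,270)),('cup',(346,210),(356,220)),('spoon l',(315,196),(329,201))]:
    z=.013 if n[0] in 'ob' else .005
    print(n,onz(cs,*p,z).round(3),onz(cd,*q,z).round(3))
```

```text
head [0.4655 0.1304 0.1425] 0.0017 [0.4637 0.123  0.149 ] [0.4636 0.1181 0.149 ]
disc [0.4663 0.1356 0.0931] 0.0016 [0.4633 0.1242 0.103 ] [0.4639 0.1186 0.103 ]
30 [319.9 243.5] (np.int32(11), np.int32(13), np.int32(115)) [317.7 248.4] (np.int32(14), np.int32(15), np.int32(165)) [ 0.5438 -0.184   0.013 ] [ 0.5443 -0.1869  0.013 ]
36 [319.9 243.6] (np.int32(13), np.int32(14), np.int32(126)) [317.7 248.2] (np.int32(15), np.int32(16), np.int32(178)) [ 0.5436 -0.1845  0.013 ] [ 0.5445 -0.1863  0.013 ]
30 [339.8 272.9] (np.int32(13), np.int32(14), np.int32(133)) [329.5 281.4] (np.int32(16), np.int32(18), np.int32(202)) [ 0.5451 -0.3057  0.013 ] [ 0.5463 -0.3061  0.013 ]
36 [339.8 272.7] (np.int32(13), np.int32(15), np.int32(147)) [329.9 281.6] (np.int32(19), np.int32(22), np.int32(225)) [ 0.5455 -0.3049  0.013 ] [ 0.5472 -0.3071  0.013 ]
30 [303.6 290.2] (np.int32(13), np.int32(15), np.int32(142)) [283.3 292.2] (np.int32(16), np.int32(18), np.int32(206)) [ 0.432 -0.317  0.013] [ 0.4336 -0.3184  0.013 ]
36 [303.8 290.2] (np.int32(13), np.int32(15), np.int32(151)) [283.3 292.2] (np.int32(16), np.int32(18), np.int32(213)) [ 0.4324 -0.3172  0.013 ] [ 0.4337 -0.3183  0.013 ]
orange [ 0.458 -0.222  0.013] [ 0.459 -0.224  0.013]
blk1 [ 0.426 -0.4    0.013] [ 0.425 -0.403  0.013]
blk2 [ 0.538 -0.388  0.013] [ 0.539 -0.389  0.013]
jarbase [ 0.703 -0.279  0.005] [ 0.696 -0.29   0.005]
cup [ 0.684 -0.082  0.005] [ 0.676 -0.085  0.005]
spoon l [0.624 0.019 0.005] [0.623 0.015 0.005]
```

```bash
cat >> h.py <<'E'
def plan(X,yaw=0.):
    """tool deltas to reach X with tool x=+y world rotated by yaw(deg, about world z), y=+x world, z down"""
    s=ctrl.get_state();R=Ro.from_rotvec(s['tool_rot']).as_matrix()
    T=Ro.from_euler('z',yaw,degrees=True).as_matrix()@np.array([[0,1,0],[1,0,0],[0,0,-1.]])
    rv=Ro.from_matrix(R.T@T).as_rotvec(degrees=True)
    d=R.T@(np.array(X)-s['position'])*1000
    print('pos',s['position'].round(4),'turn',rv.round(1),'shift',d.round(1),'n',np.linalg.norm(d).round(1),'F',np.round(s['ft_force'],1),'t',s['time'],'w',round(s['grip_width']*87,1))
E
python3 - <<'E'
from h import *
c=optics.get_calibration('wrist');s=ctrl.get_state();R=Ro.from_rotvec(s['tool_rot']).as_matrix()
print(R.T@np.array(c['R']).T[:,2], R.T@(-np.array(c['R']).T@c['t']-s['position']))
plan([.464,.121,.25])
E
```

```text
[-2.51038532e-01  2.64518371e-04  9.67977058e-01] [ 0.06789223 -0.00057228 -0.16276751]
pos [0.233  0.6064 0.2217] turn [-0.1  0.1 69. ] shift [-389.7 -370.2  -27.7] n 538.3 F [-0.1 -0.7  0.8] t 0.15 w 87.1
```

Emit:
{"fn": "step_arm", "kwargs": {"deltas": [[0,0,9,-43,-41,-3,87],[0,0,18,-87,-82,-6,87],[0,0,27,-130,-123,-9,87],[0,0,36,-173,-164,-12,87],[0,0,45,-216,-205,-15,87],[0,0,54,-260,-246,-18,87],[0,0,63,-303,-288,-21,87],[0,0,69,-346,-329,-24,87]], "newtons": 20}}

```text
time: 1.15
position: [0.4386, 0.1736, 0.2467]
tool_rot: [-2.226, -2.217, -0.001]
ft_force: [1.0, 0.8, 0.5]
grip_width: 0.998
```

Run:
```python
from h import *
save('wrist','wrist1.png');c=optics.get_calibration('wrist')
np.save('w1.npy',np.array([c['K'],c['R']])); print(c['t'],c['k1'])
plan([.464,.121,.2])
print(ctrl.get_state()['joint_positions'].round(2))
for X in [[.464,.121,.149],[.464,.121,.103]]: print(proj(c,X))
```

```text
[-0.43998485  0.13003157  0.45675364] -0.0402208375979422
pos [0.4425 0.1645 0.2474] turn [ 0.2  0.2 -1.1] shift [-42.9  22.1  47.6] n 67.8 F [ 3.2 -5.3  0.7] t 1.2 w 87.2
[-0.78 -0.09  0.34  1.85  0.03  1.38 -0.46]
[343.96189954 243.9370074 ]
[340.86112714 228.11921676]
```

View pics/wrist1.png

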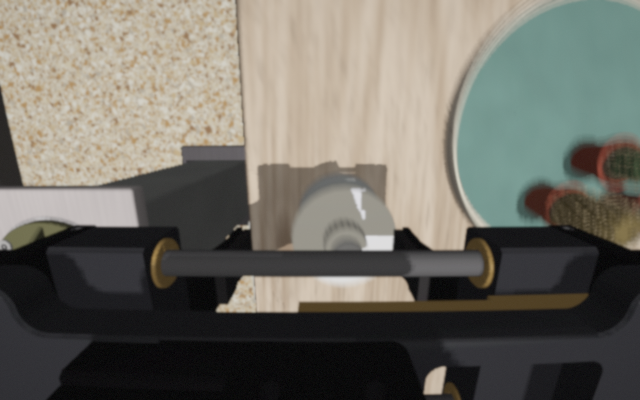

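Wrist view: pump head appears at (347,243), against my prediction of (344,244), so the canister position holds to within 2 mm. I'll go above it.

Emit:
{"fn": "step_arm", "kwargs": {"deltas": [[0,0,-1,-21,11,24,87],[0,0,-1,-43,22,48,87],[0,0,-1,-43,22,48,87],[0,0,-1,-43,22,48,87],[0,0,-1,-43,22,48,87],[0,0,-1,-43,22,48,87],[0,0,-1,-43,22,48,87],[0,0,-1,-43,22,48,87]]}}

```text
time: 2.2
position: [0.4601, 0.1327, 0.1987]
tool_rot: [2.202, 2.241, 0.0]
ft_force: [0.1, -0.3, -0.0]
grip_width: 1.001
```

Run:
```python
from h import *
plan([.464,.121,.108])
save('wrist','wrist2.png')
c=optics.get_calibration('wrist')
for X in [[.464,.121,.149],[.464,.121,.103]]: print(proj(c,X))
```

```text
pos [0.4601 0.1327 0.1987] turn [ 0. -0.  1.] shift [-11.8   3.7  90.7] n 91.5 F [ 0.1 -0.3 -0. ] t 2.2 w 87.1
[326.38673152 231.94900797]
[325.67748981 215.02407598]
```

View pics/wrist2.png

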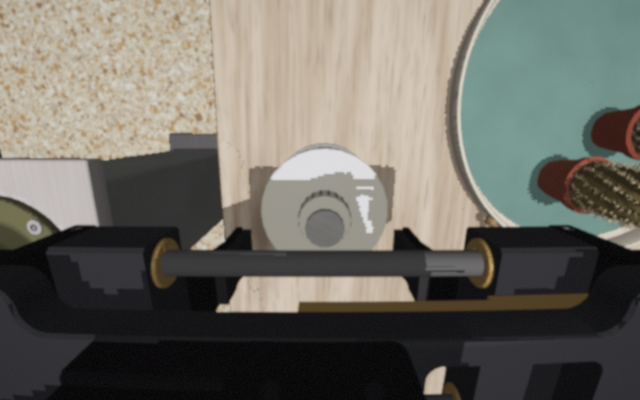

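Run:
```python
from h import *
c=optics.get_calibration('wrist')
print(onz(c,325.5,228,.149),onz(c,324.5,145,.103),onz(c,261.5,215,.103),onz(c,388,215,.103))
```

```text
[0.46322922 0.12433015 0.149     ] [0.46171875 0.18680091 0.103     ] [0.40249472 0.12004986 0.103     ] [0.52375658 0.12191987 0.103     ]
```

Emit:
{"fn": "step_arm", "kwargs": {"deltas": [[0,0,1,-9,3,20,87],[0,0,1,-9,3,45,87],[0,0,1,-9,3,70,87],[0,0,1,-9,3,86,87],[0,0,1,-9,3,90,87],[0,0,1,-9,3,90,87],[0,0,1,-9,3,90,87],[0,0,1,-9,3,90,87]]}}

```text
time: 3.25
position: [0.4638, 0.1238, 0.1093]
tool_rot: [2.221, 2.221, 0.002]
ft_force: [0.5, -0.7, 0.1]
grip_width: 1.0
```

Run:
```python
from h import *
plan([.463,.124,.108])
```

```text
pos [0.4638 0.1238 0.1093] turn [ 0.1 -0.  -0. ] shift [ 0.2 -0.8  1.3] n 1.5 F [ 0.5 -0.7  0.1] t 3.25 w 87.0
```

Close on the boss.

Emit:
{"fn": "step_arm", "kwargs": {"deltas": [[0,0,0,0,0,0,40],[0,0,0,0,0,0,40],[0,0,0,0,0,0,40],[0,0,0,0,0,0,40],[0,0,0,0,0,0,40],[0,0,0,0,0,0,40],[0,0,0,0,0,0,40],[0,0,0,0,0,0,40]], "newtons": 35}}

```text
time: 4.25
position: [0.463, 0.1236, 0.1085]
tool_rot: [-2.221, -2.221, 0.001]
ft_force: [-1.5, 0.7, 1.0]
grip_width: 0.517
```

Run:
```python
from h import *
plan([.463,.124,.108])
```

```text
pos [0.463  0.1236 0.1085] turn [-0.  0. -0.] shift [0.4 0.  0.5] n 0.6 F [-1.5  0.7  1. ] t 4.25 w 45.0
```

Gripped at 45 mm. I lift it and carry it toward (0.47, −0.04).

Emit:
{"fn": "step_arm", "kwargs": {"deltas": [[0,0,0,0,0,-8,40],[0,0,0,0,0,-25,40],[0,0,0,0,0,-50,40],[0,0,0,-25,1,-60,40],[0,0,0,-65,3,-60,40],[0,0,0,-115,5,-60,40],[0,0,0,-150,6,-60,40],[0,0,0,-164,7,-60,40]]}}

```text
time: 5.25
position: [0.4706, -0.0427, 0.1697]
tool_rot: [2.225, 2.216, 0.002]
ft_force: [-0.0, 0.1, -3.9]
grip_width: 0.523
```

Run:
```python
from h import *
plan([.47,-.04,.0245])
save('scene','scene1.png',(180,120,440,340),3)
```

```text
pos [ 0.4706 -0.0427  0.1697] turn [ 0.1 -0.  -0.2] shift [  2.7  -0.8 145.2] n 145.2 F [-0.   0.1 -3.9] t 5.25 w 45.5
```

View pics/scene1.png

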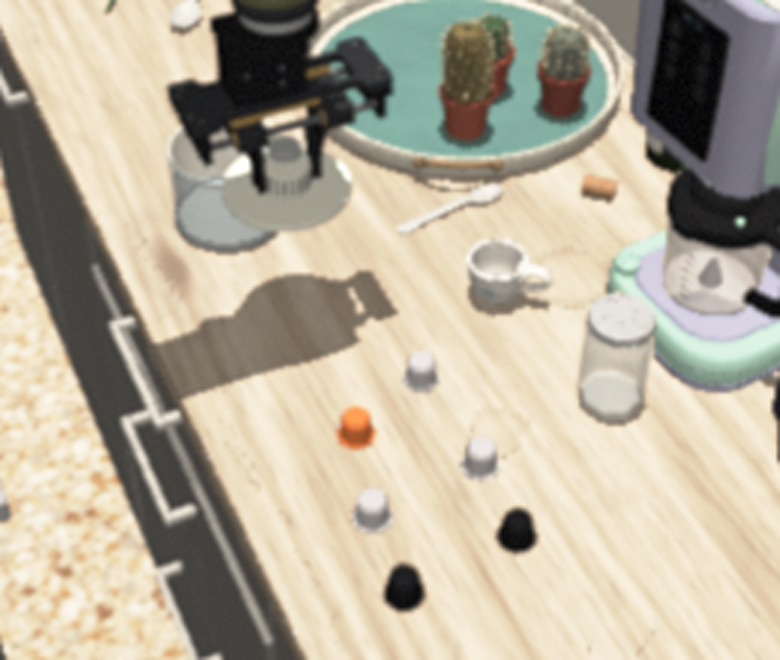

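The lid is in the gripper, the canister is open, and the capsules haven't moved. Lowering the lid to the worktop.

Emit:
{"fn": "step_arm", "kwargs": {"deltas": [[0,0,0,1,-1,30,40],[0,0,0,1,-1,75,40],[0,0,0,1,-1,115,40],[0,0,0,1,-1,135,40],[0,0,0,1,-1,140,40],[0,0,0,1,-1,143,40],[0,0,0,1,-1,145,40],[0,0,0,1,-1,146,40]]}}

```text
time: 6.3
position: [0.4702, -0.039, 0.0235]
tool_rot: [2.221, 2.221, 0.003]
ft_force: [-0.7, 0.5, 6.1]
grip_width: 0.52
```

Run:
```python
from h import *
plan([.47,-.04,.0235])
```

```text
pos [ 0.4702 -0.039   0.0235] turn [ 0.1 -0.  -0. ] shift [-1.  -0.2  0. ] n 1.0 F [-0.7  0.5  6.1] t 6.3 w 45.2
```

Emit:
{"fn": "step_arm", "kwargs": {"deltas": [[0,0,0,0,0,0,87],[0,0,0,0,0,0,87],[0,0,0,0,0,0,87],[0,0,0,0,0,-10,87],[0,0,0,0,0,-50,87],[0,0,0,0,0,-100,87],[0,0,0,-40,20,-120,87],[0,0,0,-85,45,-120,87]]}}

```text
time: 7.3
position: [0.5166, -0.1245, 0.1459]
tool_rot: [2.216, 2.222, 0.009]
ft_force: [0.5, -0.8, 0.5]
grip_width: 1.004
```

Run:
```python
from h import *
save('wrist','wrist3.png')
plan([.544,-.185,.10])
```

```text
pos [ 0.5182 -0.1327  0.1453] turn [ 0.4  0.3 -0.3] shift [-51.9  25.7  45.8] n 73.8 F [ 2.5 -4.6  0.4] t 7.35 w 86.9
```

View pics/wrist3.png

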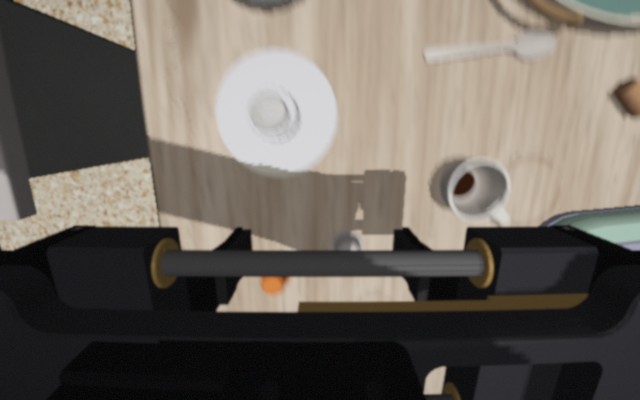

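The lid stands upright on the worktop at (275,110), and the first capsule shows at (347,243). I move over it.

Emit:
{"fn": "step_arm", "kwargs": {"deltas": [[0,0,0,-30,14,15,60],[0,0,0,-60,26,46,60],[0,0,0,-60,26,46,60],[0,0,0,-60,26,46,60],[0,0,0,-60,26,46,60],[0,0,0,-60,26,46,60],[0,0,0,-60,26,46,60],[0,0,0,-60,26,46,60]]}}

```text
time: 8.35
position: [0.5403, -0.1842, 0.0968]
tool_rot: [2.221, 2.221, 0.001]
ft_force: [-0.5, 0.7, 0.0]
grip_width: 0.687
```

Run:
```python
from h import *
plan([.544,-.185,.004])
save('wrist','wrist4.png',(160,60,480,300),2.4)
c=optics.get_calibration('wrist'); print(proj(c,[.544,-.185,.026]))
```

```text
pos [ 0.5403 -0.1842  0.0968] turn [ 0. -0. -0.] shift [-0.9  3.6 92.8] n 92.9 F [-0.5  0.7  0. ] t 8.35 w 59.8
[326.10154714 211.37669849]
```

View pics/wrist4.png

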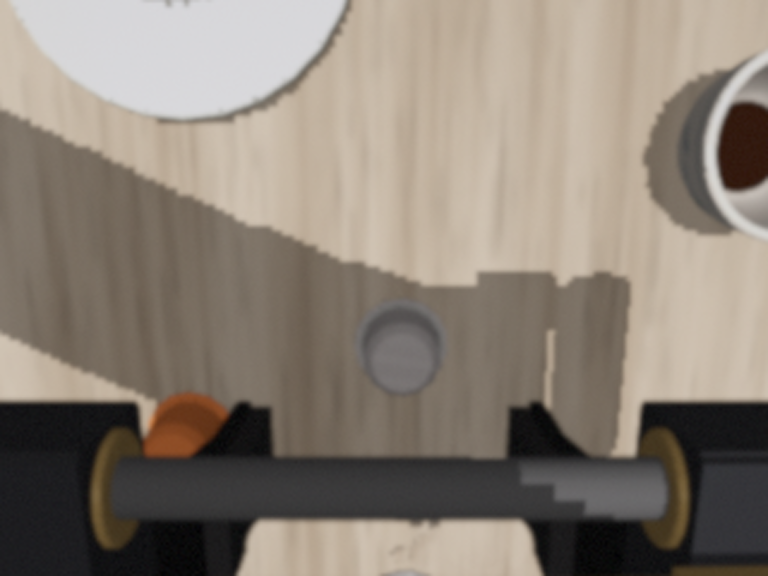

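The capsule top is at (327,211), against my prediction of (326,211). Descend and grip.

Emit:
{"fn": "step_arm", "kwargs": {"deltas": [[0,0,0,-1,4,25,60],[0,0,0,-1,4,55,60],[0,0,0,-1,4,80,60],[0,0,0,-1,4,92,60],[0,0,0,-1,4,93,60],[0,0,0,-1,4,93,22],[0,0,0,-1,4,93,22],[0,0,0,-1,4,93,22]], "newtons": 15}}

```text
time: 9.4
position: [0.5447, -0.1854, 0.0042]
tool_rot: [2.221, 2.221, 0.001]
ft_force: [-0.1, 0.9, 0.9]
grip_width: 0.438
```

Emit:
{"fn": "step_arm", "kwargs": {"deltas": [[0,0,0,0,0,0,22],[0,0,0,0,0,0,22],[0,0,0,0,0,0,22],[0,0,0,0,0,-5,22],[0,0,0,0,0,-30,22],[0,0,0,0,0,-80,22],[0,0,0,0,0,-130,22],[0,0,0,0,0,-140,22]]}}

```text
time: 10.4
position: [0.5462, -0.1864, 0.1473]
tool_rot: [2.219, 2.217, 0.006]
ft_force: [1.2, 0.2, -0.4]
grip_width: 0.337
```

Run:
```python
from h import *
plan([.463,.146,.15])
print(ctrl.get_state()['joint_positions'].round(2))
save('scene','scene2.png',(180,120,440,340),3)
```

```text
pos [ 0.5462 -0.1864  0.1473] turn [ 0.4  0.  -0. ] shift [332.3 -83.3  -3.5] n 342.6 F [ 1.2  0.2 -0.4] t 10.4 w 29.3
[-0.36  0.26  0.75  1.76 -0.19  1.19  0.44]
```

View pics/scene2.png

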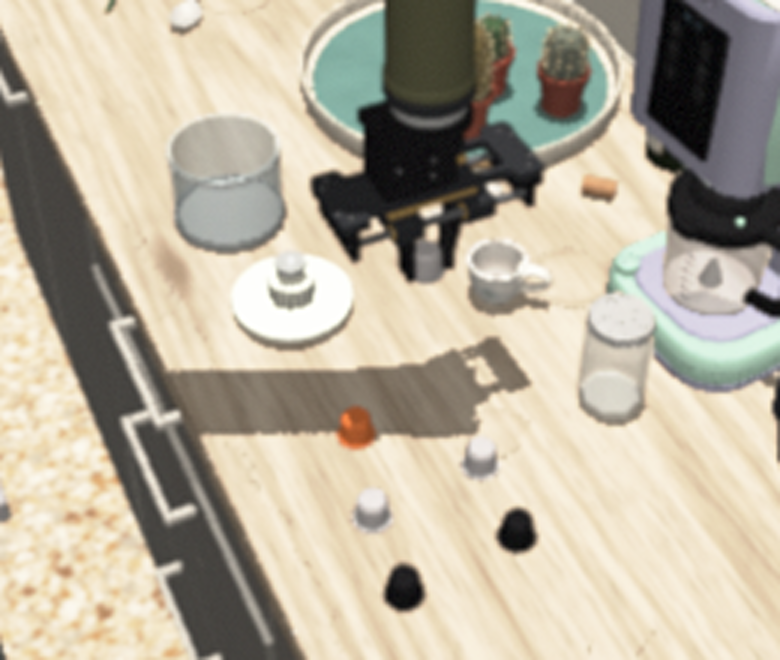

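Capsule held at 29 mm. Carrying it to the canister, to its +y half.

Emit:
{"fn": "step_arm", "kwargs": {"deltas": [[0,0,0,30,-8,-5,22],[0,0,0,85,-21,-5,22],[0,0,0,140,-35,-5,22],[0,0,0,195,-49,-5,22],[0,0,0,250,-63,-5,22],[0,0,0,300,-76,-5,22],[0,0,0,327,-82,-5,22],[0,0,0,332,-83,-5,22]]}}

```text
time: 11.45
position: [0.4596, 0.1483, 0.147]
tool_rot: [-2.216, -2.225, 0.004]
ft_force: [0.3, -0.5, -0.7]
grip_width: 0.339
```

Emit:
{"fn": "step_arm", "kwargs": {"deltas": [[0,0,0,0,0,0,22],[0,0,0,0,0,0,22],[0,0,0,0,0,0,22],[0,0,0,0,0,0,22],[0,0,0,0,0,0,22],[0,0,0,0,0,0,22],[0,0,0,0,0,0,22],[0,0,0,0,0,0,22]]}}

```text
time: 12.45
position: [0.4613, 0.1467, 0.1486]
tool_rot: [-2.222, -2.221, -0.0]
ft_force: [0.8, -0.3, -0.6]
grip_width: 0.337
```

Run:
```python
from h import *
plan([.463,.146,.042])
save('wrist','wrist5.png',(160,60,480,300),2.4)
c=optics.get_calibration('wrist'); print(proj(c,[.463,.124,.095]),[proj(c,[.463+.059*np.cos(a),.124+.059*np.sin(a),.095]).round() for a in (0,1.57,3.14)])
```

```text
pos [0.4613 0.1467 0.1486] turn [ 0. -0. -0.] shift [ -0.7   1.7 106.6] n 106.6 F [ 0.8 -0.3 -0.6] t 12.45 w 29.4
[323.9077006  242.78230778] [array([395., 243.]), array([324., 171.]), array([252., 243.])]
```

View pics/wrist5.png

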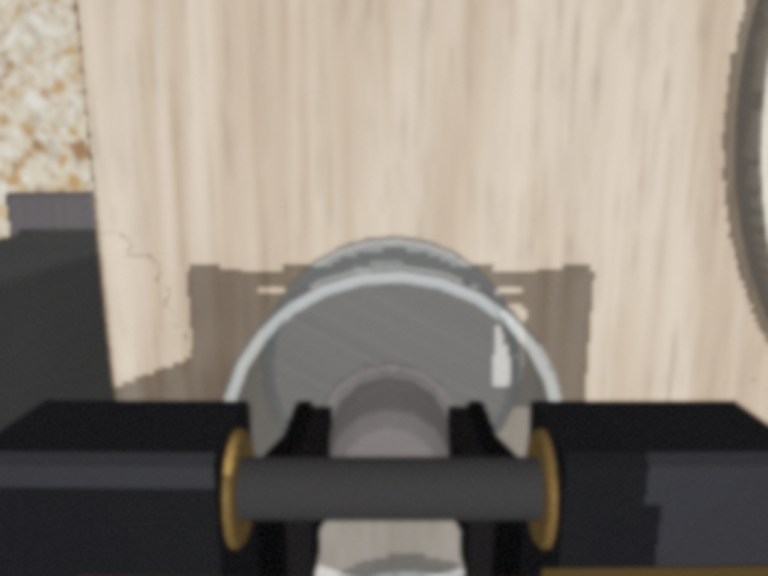

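Canister rim matches the prediction (top edge row 172 vs 171). The fingers fit inside, so I lower, open a little, and retract.

Emit:
{"fn": "step_arm", "kwargs": {"deltas": [[0,0,0,-1,1,20,22],[0,0,0,-1,1,50,22],[0,0,0,-1,1,80,22],[0,0,0,-1,1,100,22],[0,0,0,-1,1,109,22],[0,0,0,-1,1,109,22],[0,0,0,-1,1,109,40],[0,0,0,-1,1,109,40]]}}

```text
time: 13.5
position: [0.463, 0.146, 0.0405]
tool_rot: [2.221, 2.221, 0.003]
ft_force: [-0.6, -0.3, -0.5]
grip_width: 0.438
```

Emit:
{"fn": "step_arm", "kwargs": {"deltas": [[0,0,0,0,0,0,40],[0,0,0,0,0,-10,40],[0,0,0,0,0,-40,40],[0,0,0,0,0,-80,40],[0,0,0,0,0,-110,40],[0,0,0,-30,10,-110,60],[0,0,0,-80,20,-110,60],[0,0,0,-130,30,-110,60]]}}

```text
time: 14.5
position: [0.4927, 0.0145, 0.1506]
tool_rot: [2.22, 2.222, 0.003]
ft_force: [-1.3, -0.6, 0.3]
grip_width: 0.664
```

Run:
```python
from h import *
a=save('scene','scene3.png',(180,120,440,340),3)
b=save('side','side3.png',(180,120,440,340),3)
cs=optics.get_calibration('scene');cd=optics.get_calibration('side')
a=cv2.imread('pics/raw_scene3.png');b=cv2.imread('pics/raw_side3.png')
for p,q in [((340,271),(330,281)),((304,289),(283,291))]:
        A=blob(a,*p,11,30);B=blob(b,*q,11,30)
        print(np.round(A[0],1),A[1][2:],np.round(B[0],1),B[1][2:],onz(cs,*A[0],.013).round(4),onz(cd,*B[0],.013).round(4))
plan([.546,-.306,.15])
```

```text
[339.9 272.7] (np.int32(13), np.int32(15), np.int32(140)) [329.7 281.5] (np.int32(16), np.int32(20), np.int32(208)) [ 0.5457 -0.3051  0.013 ] [ 0.5469 -0.3066  0.013 ]
[303.6 290. ] (np.int32(13), np.int32(15), np.int32(142)) [283.3 292.2] (np.int32(16), np.int32(18), np.int32(206)) [ 0.4322 -0.3167  0.013 ] [ 0.4336 -0.3184  0.013 ]
pos [0.4932 0.009  0.1508] turn [ 0.1  0.1 -0.6] shift [-314.4   55.9    1.5] n 319.4 F [-0.1 -0.5 -0.4] t 14.6 w 59.3
```

View pics/scene3.png

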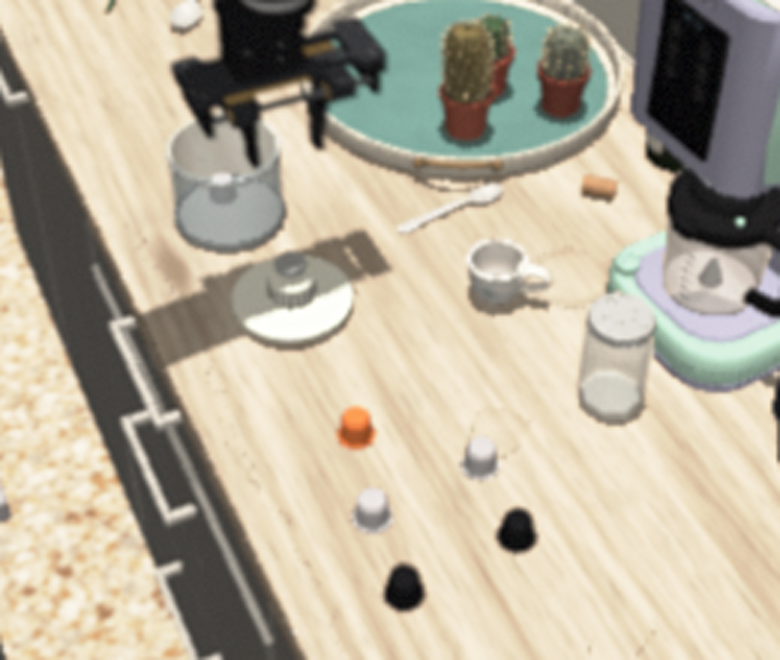

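First capsule stands in the canister and the others are unmoved. Next is the capsule at (340,272), position (0.546, −0.306).

Emit:
{"fn": "step_arm", "kwargs": {"deltas": [[0,0,-0.5,-50,10,0,60],[0,0,-0.5,-105,20,0,60],[0,0,-0.5,-160,30,0,60],[0,0,-0.5,-215,40,0,60],[0,0,-0.5,-265,50,0,60],[0,0,-0.5,-300,56,20,60],[0,0,-0.5,-308,56,50,60],[0,0,-0.5,-308,56,50,60]]}}

```text
time: 15.6
position: [0.5466, -0.2917, 0.0977]
tool_rot: [-2.21, -2.226, 0.003]
ft_force: [-0.1, 0.1, -0.1]
grip_width: 0.687
```

Emit:
{"fn": "step_arm", "kwargs": {"deltas": [[0,0,0,0,0,0,60],[0,0,0,0,0,0,60],[0,0,0,0,0,0,60],[0,0,0,0,0,0,60],[0,0,0,0,0,0,60],[0,0,0,0,0,0,60],[0,0,0,0,0,0,60],[0,0,0,0,0,0,60]]}}

```text
time: 16.6
position: [0.5481, -0.2924, 0.0995]
tool_rot: [-2.212, -2.231, -0.0]
ft_force: [0.5, -0.4, 0.5]
grip_width: 0.689
```

Run:
```python
from h import *
plan([.546,-.306,.004])
save('wrist','wrist6.png',(160,60,480,300),2.4)
c=optics.get_calibration('wrist'); print(proj(c,[.546,-.306,.026]))
```

```text
pos [ 0.5481 -0.2924  0.0995] turn [-0.  -0.   0.5] shift [-13.5  -2.3  95.5] n 96.5 F [ 0.5 -0.4  0.5] t 16.6 w 59.9
[319.27015097 224.39275075]
```

View pics/wrist6.png

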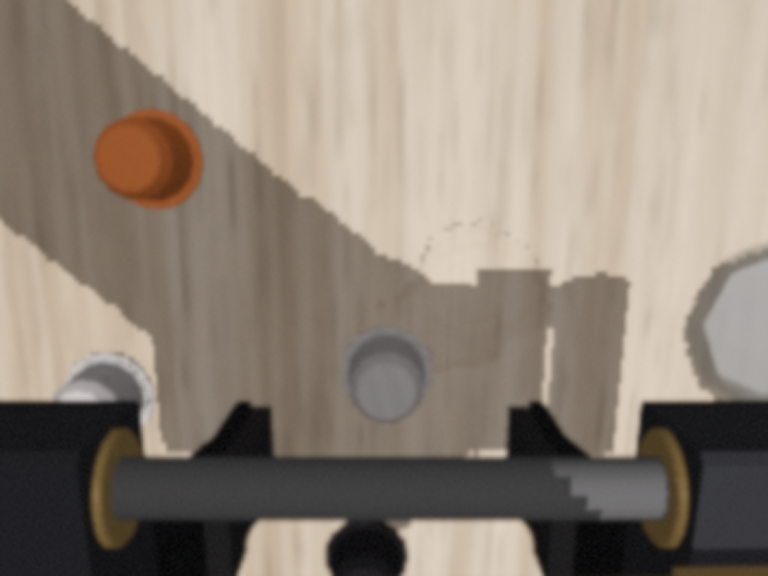

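Run:
```python
from h import *
c=optics.get_calibration('wrist')
print(onz(c,321.2,222.5,.027),[onz(c,160+705/2.4,197.5,z) for z in (.11,.0)],onz(c,160+687/2.4,197.5,.0))
```

```text
[ 0.5476945  -0.30389301  0.027     ] [array([ 0.62188664, -0.26083656,  0.11      ]), array([ 0.67525678, -0.28695999,  0.        ])] [ 0.66790954 -0.28701305  0.        ]
```

The gray disc at right is the jar's base, with its near edge at x≈0.67. The body reaches 0.642, so it clears. Descend and grip.

Emit:
{"fn": "step_arm", "kwargs": {"deltas": [[0,0,0,-12,-1,25,60],[0,0,0,-12,-1,55,60],[0,0,0,-12,-1,80,60],[0,0,0,-12,-1,94,60],[0,0,0,-12,-1,96,60],[0,0,0,-12,-1,96,22],[0,0,0,-12,-1,96,22],[0,0,0,-12,-1,96,22]]}}

```text
time: 17.65
position: [0.5478, -0.3046, 0.0043]
tool_rot: [2.211, 2.23, 0.001]
ft_force: [-0.4, -0.0, -0.2]
grip_width: 0.434
```

Emit:
{"fn": "step_arm", "kwargs": {"deltas": [[0,0,0,0,0,0,22],[0,0,0,0,0,0,22],[0,0,0,0,0,0,22],[0,0,0,0,0,-5,22],[0,0,0,0,0,-30,22],[0,0,0,0,0,-80,22],[0,0,0,0,0,-130,22],[0,0,0,0,0,-145,22]]}}

```text
time: 18.65
position: [0.5486, -0.3057, 0.1522]
tool_rot: [2.209, 2.227, 0.003]
ft_force: [0.8, -0.3, -0.2]
grip_width: 0.338
```

Run:
```python
from h import *
plan([.463,.102,.152])
```

```text
pos [ 0.5486 -0.3057  0.1522] turn [0.3 0.1 0.5] shift [408.4 -82.3  -1.1] n 416.6 F [ 0.8 -0.3 -0.2] t 18.65 w 29.4
```

Emit:
{"fn": "step_arm", "kwargs": {"deltas": [[0,0,0.5,40,-8,-3,22],[0,0,0.5,100,-20,-3,22],[0,0,0.5,160,-32,-3,22],[0,0,0.5,220,-44,-3,22],[0,0,0.5,280,-56,-3,22],[0,0,0.5,340,-69,-3,22],[0,0,0.5,390,-79,-3,22],[0,0,0.5,408,-82,-3,22]]}}

```text
time: 19.65
position: [0.4601, 0.1062, 0.1508]
tool_rot: [-2.215, -2.226, 0.002]
ft_force: [0.7, -0.6, -0.4]
grip_width: 0.34
```

Emit:
{"fn": "step_arm", "kwargs": {"deltas": [[0,0,0,0,0,0,22],[0,0,0,0,0,0,22],[0,0,0,0,0,0,22],[0,0,0,0,0,0,22],[0,0,0,0,0,0,22],[0,0,0,0,0,0,22],[0,0,0,0,0,0,22],[0,0,0,0,0,0,22]]}}

```text
time: 20.65
position: [0.4618, 0.1029, 0.1516]
tool_rot: [2.222, 2.221, 0.0]
ft_force: [0.1, -0.2, -0.5]
grip_width: 0.343
```

Run:
```python
from h import *
plan([.463,.102,.042])
save('wrist','wrist7.png',(160,60,480,300),2.4)
```

```text
pos [0.4618 0.1029 0.1516] turn [ 0. -0. -0.] shift [ -0.9   1.1 109.6] n 109.6 F [ 0.1 -0.2 -0.5] t 20.65 w 29.8
```

View pics/wrist7.png

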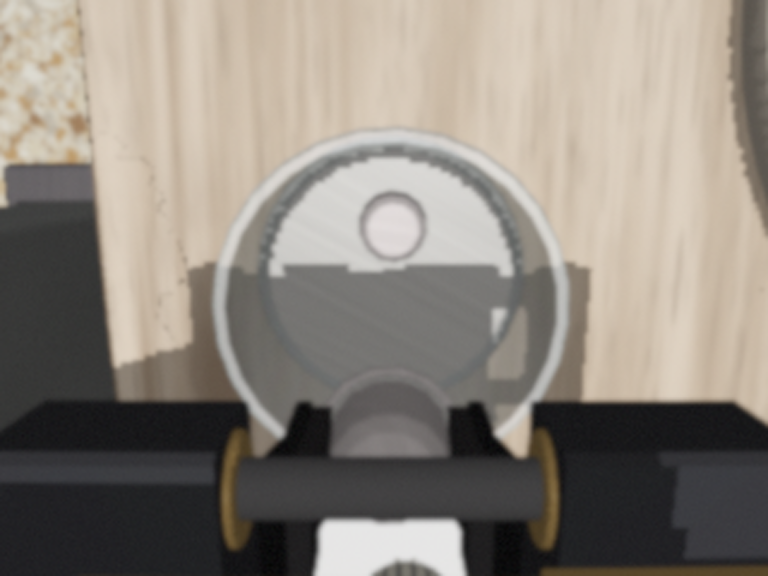

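The canister seen from above shows capsule 1 standing inside at crop (393,227). Lower the second.

Emit:
{"fn": "step_arm", "kwargs": {"deltas": [[0,0,0,-1,1,20,22],[0,0,0,-1,1,50,22],[0,0,0,-1,1,80,22],[0,0,0,-1,1,103,22],[0,0,0,-1,1,112,22],[0,0,0,-1,1,112,22],[0,0,0,-1,1,112,40],[0,0,0,-1,1,112,40]]}}

```text
time: 21.7
position: [0.4636, 0.1022, 0.0405]
tool_rot: [2.221, 2.221, 0.003]
ft_force: [0.6, 0.6, 0.3]
grip_width: 0.438
```

Emit:
{"fn": "step_arm", "kwargs": {"deltas": [[0,0,0,0,0,0,40],[0,0,0,0,0,-10,40],[0,0,0,0,0,-40,40],[0,0,0,0,0,-80,40],[0,0,0,0,0,-110,40],[0,0,0,-30,0,-112,60],[0,0,0,-80,0,-112,60],[0,0,0,-130,0,-112,60]]}}

```text
time: 22.7
position: [0.463, -0.0294, 0.1525]
tool_rot: [2.22, 2.222, 0.003]
ft_force: [1.1, -0.2, -0.6]
grip_width: 0.664
```

Run:
```python
from h import *
save('scene','scene4.png',(180,120,440,340),3)
optics.get_image('side'); b=save('side','side4.png')
cs=optics.get_calibration('scene');cd=optics.get_calibration('side')
a=cv2.imread('pics/raw_scene4.png');b=cv2.imread('pics/raw_side4.png')
for p,q in [((304,289),(283,291))]:
        A=blob(a,*p,11,30);B=blob(b,*q,11,30)
        print(np.round(A[0],1),A[1][2:],np.round(B[0],1),B[1][2:],onz(cs,*A[0],.013).round(4),onz(cd,*B[0],.013).round(4))
plan([.4335,-.3175,.15])
```

```text
[303.6 290.1] (np.int32(13), np.int32(15), np.int32(145)) [283.3 292.2] (np.int32(16), np.int32(18), np.int32(207)) [ 0.4321 -0.3168  0.013 ] [ 0.4337 -0.3182  0.013 ]
pos [ 0.4629 -0.0309  0.1524] turn [ 0.1 -0.  -0.4] shift [-286.8  -27.6    2.2] n 288.1 F [0.1 0.6 0.6] t 22.85 w 59.8
```

View pics/scene4.png

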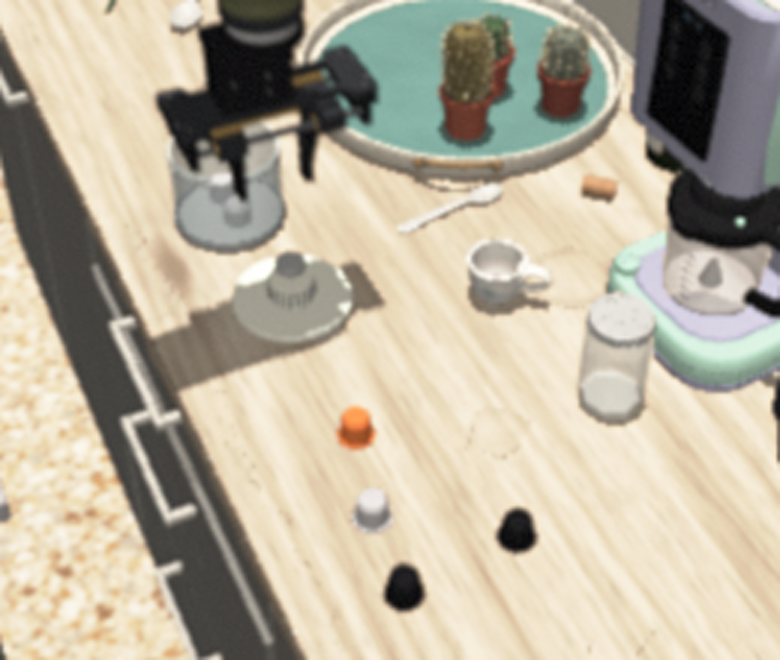

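Two are in. The last capsule is at (304,290), position (0.4335, −0.3175).

Emit:
{"fn": "step_arm", "kwargs": {"deltas": [[0,0,-0.4,-45,-4,0,60],[0,0,-0.4,-100,-10,0,60],[0,0,-0.4,-155,-15,0,60],[0,0,-0.4,-210,-20,0,60],[0,0,-0.4,-255,-25,10,60],[0,0,-0.4,-277,-28,35,60],[0,0,-0.4,-280,-28,50,60],[0,0,-0.4,-280,-28,50,60]]}}

```text
time: 23.85
position: [0.4346, -0.3062, 0.1005]
tool_rot: [-2.211, -2.228, 0.001]
ft_force: [0.5, 1.1, -0.6]
grip_width: 0.692
```

Emit:
{"fn": "step_arm", "kwargs": {"deltas": [[0,0,0,0,0,0,60],[0,0,0,0,0,0,60],[0,0,0,0,0,0,60],[0,0,0,0,0,0,60],[0,0,0,0,0,0,60],[0,0,0,0,0,0,60],[0,0,0,0,0,0,60],[0,0,0,0,0,0,60]]}}

```text
time: 24.85
position: [0.4347, -0.3082, 0.1015]
tool_rot: [-2.214, -2.229, -0.0]
ft_force: [-0.4, -0.5, 0.9]
grip_width: 0.692
```

Run:
```python
from h import *
plan([.4335,-.3175,.004])
save('wrist','wrist8.png',(160,60,480,300),2.4)
c=optics.get_calibration('wrist'); print(proj(c,[.4335,-.3175,.027]))
```

```text
pos [ 0.4347 -0.3082  0.1015] turn [-0.  -0.   0.4] shift [-9.3 -1.2 97.5] n 98.0 F [-0.4 -0.5  0.9] t 24.85 w 60.2
[320.39784325 219.50742715]
```

View pics/wrist8.png

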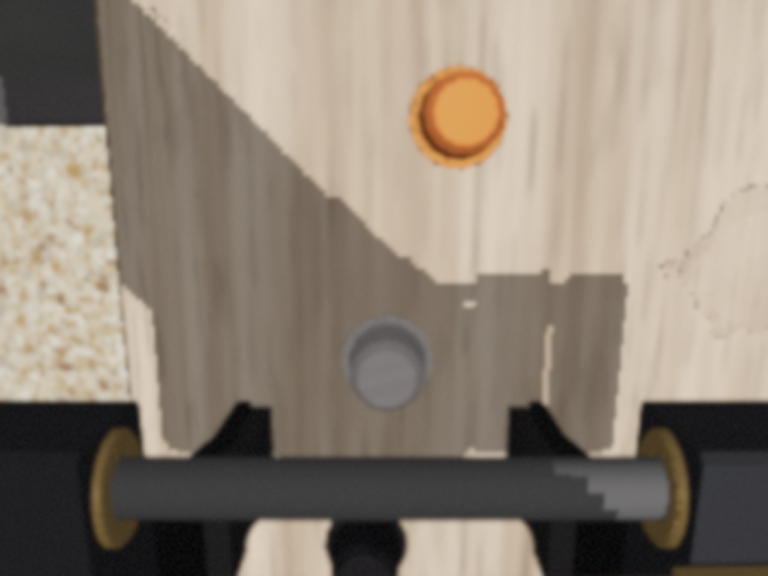

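Capsule centered at (321,216). I correct by about 2 mm, then grip.

Emit:
{"fn": "step_arm", "kwargs": {"deltas": [[0,0,0,-7,-1,25,60],[0,0,0,-7,-1,55,60],[0,0,0,-7,-1,80,60],[0,0,0,-7,-1,95,60],[0,0,0,-7,-1,98,60],[0,0,0,-7,-1,98,22],[0,0,0,-7,-1,98,22],[0,0,0,-7,-1,98,22]]}}

```text
time: 25.9
position: [0.4343, -0.3153, 0.0042]
tool_rot: [2.213, 2.228, 0.001]
ft_force: [-0.4, -0.3, 0.4]
grip_width: 0.437
```

Emit:
{"fn": "step_arm", "kwargs": {"deltas": [[0,0,0,0,0,0,22],[0,0,0,0,0,0,22],[0,0,0,0,0,0,22],[0,0,0,0,0,-5,22],[0,0,0,0,0,-30,22],[0,0,0,0,0,-80,22],[0,0,0,0,0,-130,22],[0,0,0,0,0,-150,22]]}}

```text
time: 26.9
position: [0.4346, -0.3161, 0.1562]
tool_rot: [2.212, 2.226, 0.003]
ft_force: [0.1, -0.0, -0.5]
grip_width: 0.337
```

Run:
```python
from h import *
plan([.463,.124,.155])
```

```text
pos [ 0.4346 -0.3161  0.1562] turn [0.2 0.1 0.4] shift [439.9  31.2   0.8] n 441.0 F [ 0.1 -0.  -0.5] t 26.9 w 29.3
```

Emit:
{"fn": "step_arm", "kwargs": {"deltas": [[0,0,0.4,40,3,0,22],[0,0,0.4,100,7,0,22],[0,0,0.4,160,12,0,22],[0,0,0.4,220,16,0,22],[0,0,0.4,280,20,0,22],[0,0,0.4,340,24,0,22],[0,0,0.4,400,28,0,22],[0,0,0.4,438,31,0,22]]}}

```text
time: 27.9
position: [0.4606, 0.1262, 0.1527]
tool_rot: [-2.217, -2.224, 0.002]
ft_force: [-0.5, -0.7, -0.6]
grip_width: 0.337
```

Emit:
{"fn": "step_arm", "kwargs": {"deltas": [[0,0,0,0,0,0,22],[0,0,0,0,0,0,22],[0,0,0,0,0,0,22],[0,0,0,0,0,0,22],[0,0,0,0,0,0,22],[0,0,0,0,0,0,22],[0,0,0,0,0,0,22],[0,0,0,0,0,0,22]]}}

```text
time: 28.9
position: [0.4618, 0.1231, 0.1536]
tool_rot: [2.222, 2.221, 0.0]
ft_force: [-0.2, -1.4, -0.4]
grip_width: 0.341
```

Run:
```python
from h import *
plan([.463,.124,.045])
save('wrist','wrist9.png',(160,60,480,300),2.4)
```

```text
pos [0.4618 0.1231 0.1536] turn [ 0. -0. -0.] shift [  0.9   1.2 108.6] n 108.6 F [-0.2 -1.4 -0.4] t 28.9 w 29.6
```

View pics/wrist9.png

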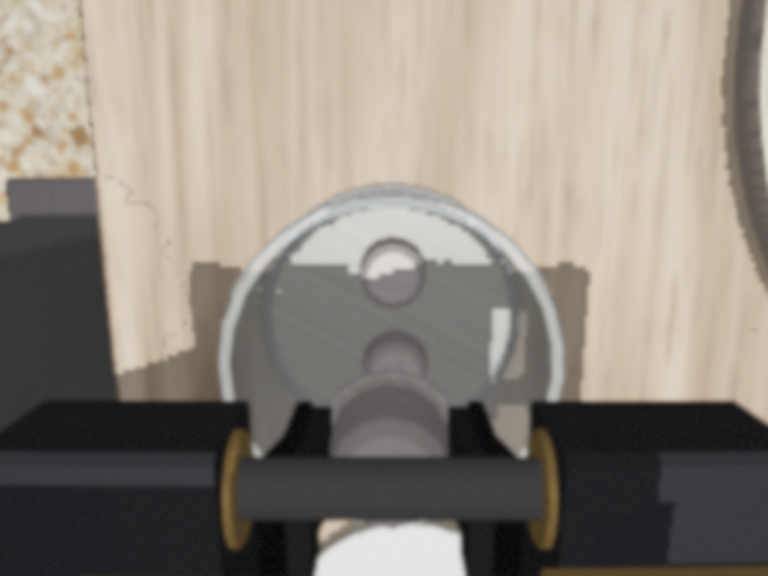

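Both placed capsules stand in the canister. The third goes in at the centre.

Emit:
{"fn": "step_arm", "kwargs": {"deltas": [[0,0,0,1,1,20,22],[0,0,0,1,1,50,22],[0,0,0,1,1,80,22],[0,0,0,1,1,98,22],[0,0,0,1,1,106,22],[0,0,0,1,1,108,22],[0,0,0,1,1,108,40],[0,0,0,1,1,108,40]]}}

```text
time: 29.95
position: [0.4634, 0.1244, 0.0463]
tool_rot: [2.221, 2.221, 0.002]
ft_force: [-0.7, 0.2, -0.8]
grip_width: 0.437
```

Emit:
{"fn": "step_arm", "kwargs": {"deltas": [[0,0,0,0,0,0,40],[0,0,0,0,0,-10,40],[0,0,0,0,0,-40,40],[0,0,0,0,0,-80,40],[0,0,0,0,0,-110,40],[0,0,0,-30,0,-110,60],[0,0,0,-70,0,-110,87],[0,0,0,-100,0,-110,87]]}}

```text
time: 30.95
position: [0.463, 0.0224, 0.1565]
tool_rot: [2.223, 2.22, 0.002]
ft_force: [0.4, 0.9, -0.4]
grip_width: 0.715
```

Run:
```python
from h import *
save('wrist','wrist10.png',(160,0,480,240),2.4)
save('scene','scene5.png',(180,120,440,340),3)
plan([.4702,-.039,.15])
```

```text
pos [0.463  0.0204 0.1565] turn [ 0.1 -0.  -0.4] shift [-59.3   7.5   6.4] n 60.1 F [-0.3  0.   0.5] t 31.05 w 69.8
```

View pics/wrist10.png

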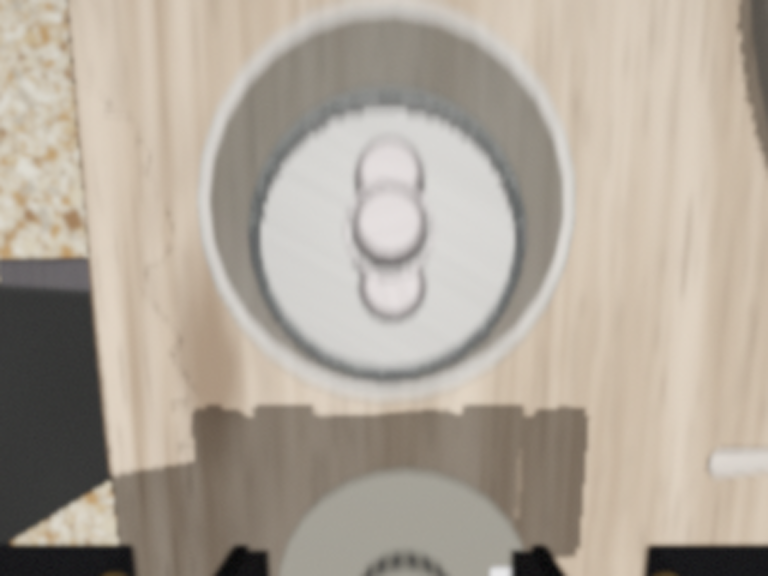

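View pics/scene5.png

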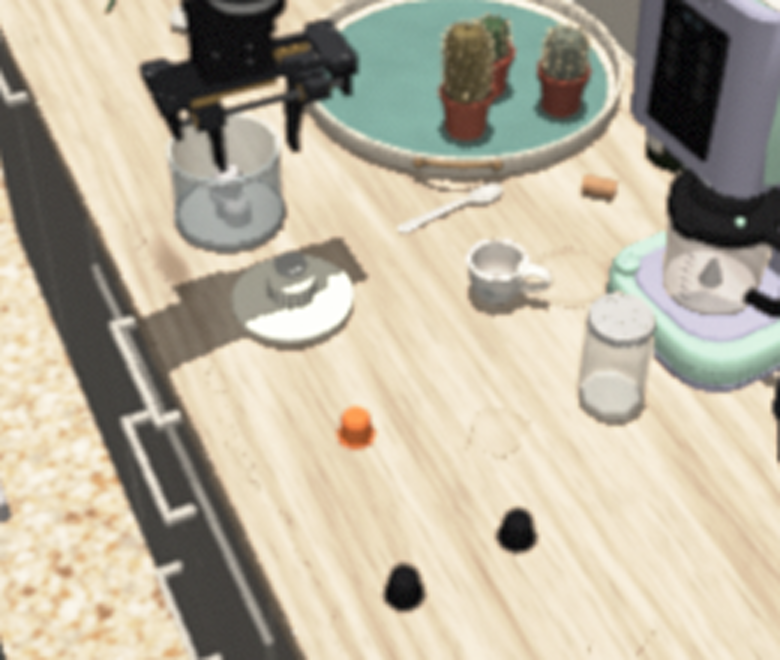

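All three are inside: the third stands on the other two, its top at about 62 mm, below the spigot. Lid unmoved. I move over it and check the rim centre too.

Run:
```python
from h import *
# rim points from raw_wrist10, approx same pose as now (arm settled within ~2mm)
c=optics.get_calibration('wrist')
P=[onz(c,160+x/2.4,y/2.4,.095)[:2] for x,y in [(200,195),(574,195),(387,3),(387,400)]]
print(np.round(P,4),np.mean(P[:2],0)[0],np.mean(P[2:],0)[1])
```

```text
[[0.4055 0.1238]
 [0.5217 0.1228]
 [0.464  0.1766]
 [0.463  0.0593]] 0.4635820711573403 0.11796864989125716
```

Emit:
{"fn": "step_arm", "kwargs": {"deltas": [[0,0,0,-30,4,3,87],[0,0,0,-57,7,6,87],[0,0,0,-57,7,6,87],[0,0,0,-57,7,6,87],[0,0,0,-57,7,6,87],[0,0,0,-57,7,6,87],[0,0,0,-57,7,6,87],[0,0,0,-57,7,6,87]]}}

```text
time: 32.05
position: [0.4698, -0.0328, 0.1496]
tool_rot: [-2.222, -2.221, -0.0]
ft_force: [-0.2, 0.1, 0.2]
grip_width: 1.001
```

Run:
```python
from h import *
plan([.4702,-.039,.0235])
save('wrist','wrist11.png',(160,60,480,300),2.4)
c=optics.get_calibration('wrist'); print(proj(c,[.4702,-.039,.064]))
```

```text
pos [ 0.4698 -0.0328  0.1496] turn [ 0. -0. -0.] shift [ -6.2   0.4 126.1] n 126.2 F [-0.2  0.1  0.2] t 32.05 w 87.1
[322.27892987 212.45654875]
```

View pics/wrist11.png

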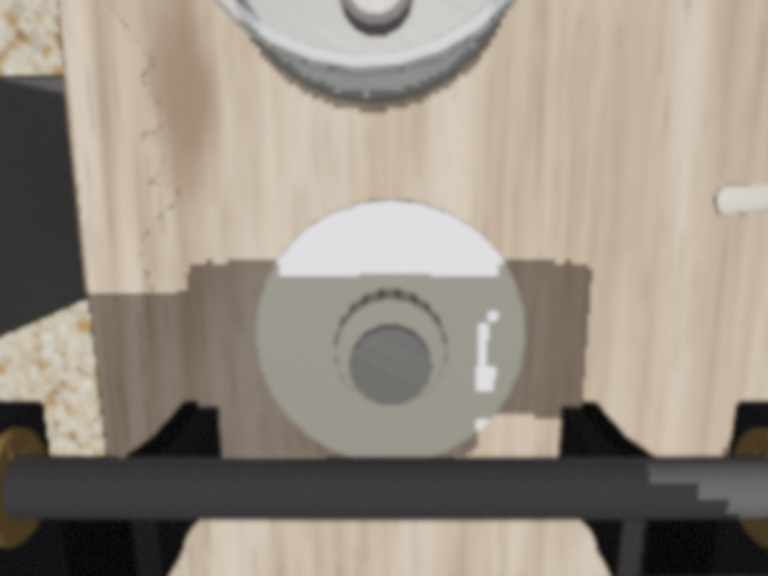

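The lid head is at (323,212), exactly as predicted. Descend to the same grip pose.

Emit:
{"fn": "step_arm", "kwargs": {"deltas": [[0,0,0,-6,0,25,87],[0,0,0,-6,0,60,87],[0,0,0,-6,0,95,87],[0,0,0,-6,0,118,87],[0,0,0,-6,0,126,87],[0,0,0,-6,0,126,87],[0,0,0,-6,0,126,40],[0,0,0,-6,0,126,40]], "newtons": 35}}

```text
time: 33.1
position: [0.4706, -0.0387, 0.0244]
tool_rot: [2.221, 2.221, 0.003]
ft_force: [-0.4, 0.0, -0.5]
grip_width: 0.849
```

Emit:
{"fn": "step_arm", "kwargs": {"deltas": [[0,0,0,0,0,0,40],[0,0,0,0,0,0,40],[0,0,0,0,0,0,40],[0,0,0,0,0,0,40],[0,0,0,0,0,0,40],[0,0,0,0,0,0,40],[0,0,0,0,0,0,40],[0,0,0,0,0,0,40]]}}

```text
time: 34.1
position: [0.4699, -0.0389, 0.0236]
tool_rot: [2.222, 2.221, 0.001]
ft_force: [0.3, 0.4, 1.6]
grip_width: 0.52
```

Run:
```python
from h import *
plan([.463,.1236,.155])
```

```text
pos [ 0.4699 -0.0389  0.0236] turn [ 0. -0. -0.] shift [ 162.5   -6.9 -131.3] n 209.0 F [0.3 0.4 1.6] t 34.1 w 45.2
```

Emit:
{"fn": "step_arm", "kwargs": {"deltas": [[0,0,0,0,0,-10,40],[0,0,0,0,0,-50,40],[0,0,0,0,0,-105,40],[0,0,0,10,0,-132,40],[0,0,0,60,-2,-132,40],[0,0,0,115,-5,-132,40],[0,0,0,150,-7,-132,40],[0,0,0,162,-7,-132,40]]}}

```text
time: 35.1
position: [0.4619, 0.125, 0.1554]
tool_rot: [-2.218, -2.225, 0.001]
ft_force: [-0.7, -0.5, -3.4]
grip_width: 0.523
```

Emit:
{"fn": "step_arm", "kwargs": {"deltas": [[0,0,0,0,0,0,40],[0,0,0,0,0,0,40],[0,0,0,0,0,0,40],[0,0,0,0,0,0,40],[0,0,0,0,0,0,40],[0,0,0,0,0,0,40],[0,0,0,0,0,0,40],[0,0,0,0,0,0,40]]}}

```text
time: 36.1
position: [0.4628, 0.1231, 0.1556]
tool_rot: [-2.222, -2.221, -0.0]
ft_force: [0.3, 0.3, -2.7]
grip_width: 0.516
```

Run:
```python
from h import *
plan([.463,.1236,.1085])
save('wrist','wrist12.png',(160,60,480,300),2.4)
save('side','side6.png',(210,110,370,230),4)
```

```text
pos [0.4628 0.1231 0.1556] turn [ 0. -0. -0.] shift [ 0.5  0.2 47.1] n 47.1 F [ 0.3  0.3 -2.7] t 36.1 w 44.9
```

View pics/side6.png

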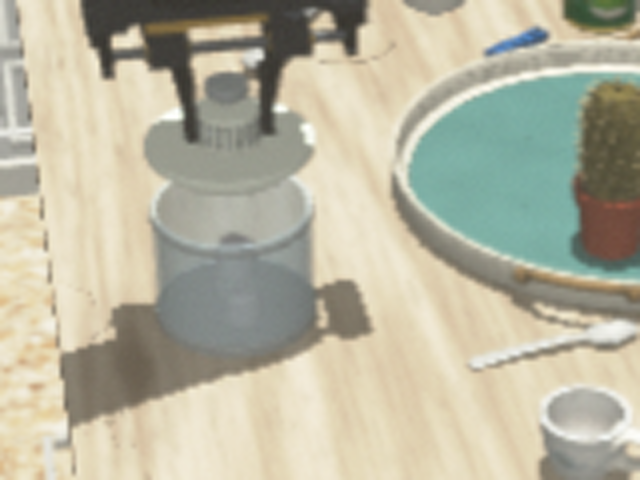

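View pics/wrist12.png

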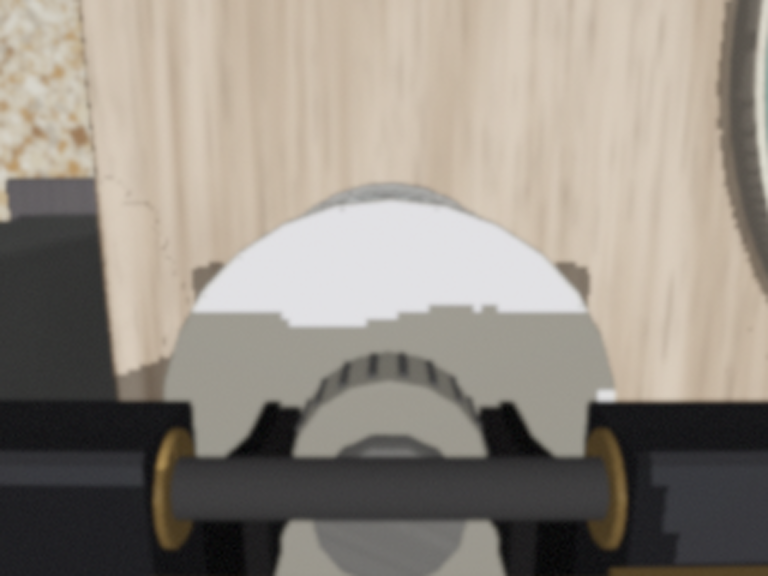

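The lid is level above the mouth. Lower it slowly.

Emit:
{"fn": "step_arm", "kwargs": {"deltas": [[0,0,0,0,0,10,40],[0,0,0,0,0,22,40],[0,0,0,0,0,30,40],[0,0,0,0,0,36,40],[0,0,0,0,0,40,40],[0,0,0,0,0,44,40],[0,0,0,0,0,47,40],[0,0,0,0,0,48,40]]}}

```text
time: 37.2
position: [0.4629, 0.1232, 0.1086]
tool_rot: [-2.221, -2.221, -0.0]
ft_force: [-5.4, -1.5, 11.1]
grip_width: 0.521
```

Run:
```python
from h import *
plan([.463,.1236,.1085])
```

```text
pos [0.4629 0.1232 0.1086] turn [-0. -0. -0.] shift [0.4 0.1 0.1] n 0.5 F [-5.4 -1.5 11.1] t 37.2 w 45.3
```

The TCP is at the seated height with 11 N of contact. Release, rise and look.

Emit:
{"fn": "step_arm", "kwargs": {"deltas": [[0,0,0,0,0,0,60],[0,0,0,0,0,0,87],[0,0,0,0,0,0,87],[0,0,0,0,0,-2,87],[0,0,0,0,0,-20,87],[0,0,0,0,0,-60,87],[0,0,0,0,0,-90,60],[0,0,0,0,0,-92,60]]}}

```text
time: 38.2
position: [0.4644, 0.1236, 0.2019]
tool_rot: [2.221, 2.221, 0.008]
ft_force: [0.3, -0.1, 0.2]
grip_width: 0.85
```

Emit:
{"fn": "step_arm", "kwargs": {"deltas": [[0,0,0,0,0,0,0],[0,0,0,0,0,0,0],[0,0,0,0,0,0,0],[0,0,0,0,0,0,0],[0,0,0,0,0,0,0],[0,0,0,0,0,0,0],[0,0,0,0,0,0,0],[0,0,0,0,0,0,0]]}}

```text
time: 39.2
position: [0.4628, 0.1231, 0.1996]
tool_rot: [-2.222, -2.221, -0.0]
ft_force: [0.3, -0.6, 0.5]
grip_width: 0.017
```

Run:
```python
from h import *
plan([.463,.1236,.155])
save('wrist','wrist13.png',(160,60,480,300),2.4)
save('side','side7.png',(210,110,370,230),4)
```

```text
pos [0.4628 0.1231 0.1996] turn [ 0. -0. -0.] shift [ 0.5  0.2 44.6] n 44.6 F [ 0.3 -0.6  0.5] t 39.2 w 1.5
```

View pics/side7.png

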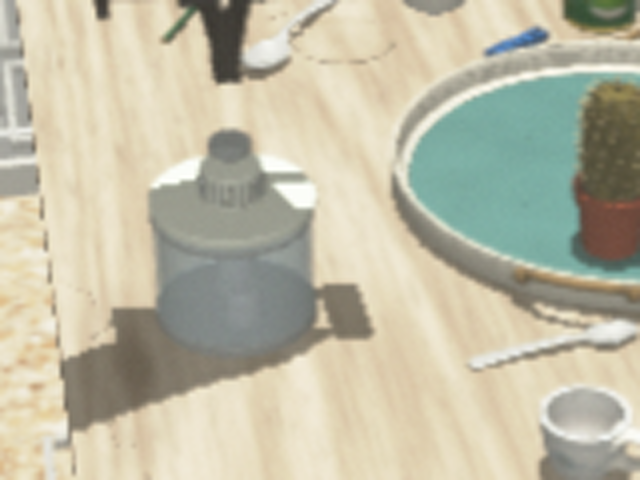

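View pics/wrist13.png

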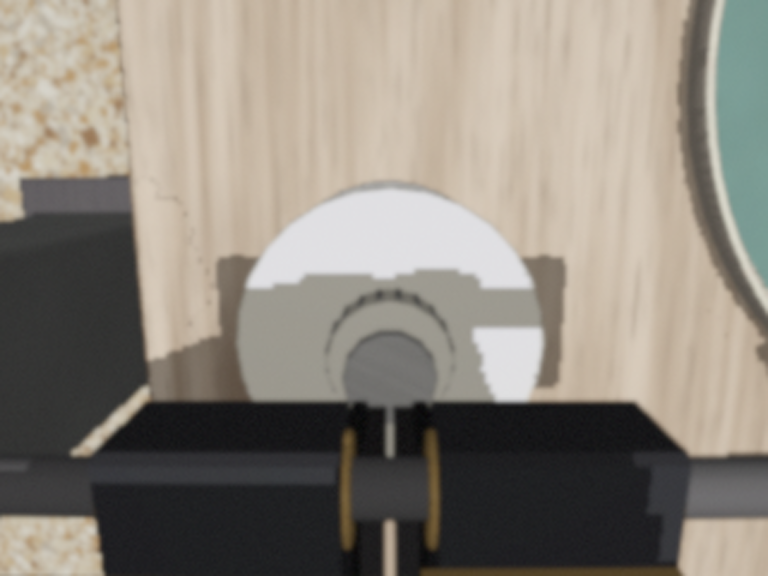

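The lid is seated level (disc parallel to the foot at side crop rows 160–250) and the pump head is centred under the shut fingers. I approach to just above it.

Emit:
{"fn": "step_arm", "kwargs": {"deltas": [[0,0,0,0,0,15,0],[0,0,0,0,0,35,0],[0,0,0,0,0,45,0],[0,0,0,0,0,47,0],[0,0,0,0,0,47,0],[0,0,0,0,0,47,0],[0,0,0,0,0,47,0],[0,0,0,0,0,47,0]]}}

```text
time: 40.3
position: [0.463, 0.1231, 0.1528]
tool_rot: [2.222, 2.221, 0.001]
ft_force: [-0.1, 0.3, -0.2]
grip_width: 0.005
```

Emit:
{"fn": "step_arm", "kwargs": {"deltas": [[0,0,0,0,0,6,0],[0,0,0,0,0,11,0],[0,0,0,0,0,15,0],[0,0,0,0,0,17,0],[0,0,0,0,0,18,0],[0,0,0,0,0,19,0],[0,0,0,0,0,19,0],[0,0,0,0,0,19,0]]}}

```text
time: 41.3
position: [0.4635, 0.1234, 0.1353]
tool_rot: [-2.222, -2.221, -0.002]
ft_force: [-3.8, -0.2, 15.1]
grip_width: 0.006
```

Run:
```python
from h import *
plan([.463,.1236,.135])
```

```text
pos [0.4635 0.1234 0.1353] turn [ 0.  -0.1 -0. ] shift [ 0.2 -0.5  0.3] n 0.6 F [-3.8 -0.2 15.1] t 41.3 w 0.6
```

15 N at z=0.1353 means it's at the stop. I press 1.5 mm more to confirm, and hold.

Emit:
{"fn": "step_arm", "kwargs": {"deltas": [[0,0,0,0,0,1,0],[0,0,0,0,0,1.5,0],[0,0,0,0,0,1.5,0],[0,0,0,0,0,1.5,0],[0,0,0,0,0,1.5,0],[0,0,0,0,0,1.5,0],[0,0,0,0,0,1.5,0],[0,0,0,0,0,1.5,0]]}}

```text
time: 42.3
position: [0.4635, 0.1234, 0.1352]
tool_rot: [-2.221, -2.22, -0.002]
ft_force: [-7.5, -2.4, 25.2]
grip_width: 0.003
```

Run:
```python
from h import *
plan([.463,.1236,.135])
save('side','side8.png',(210,110,370,230),4)
```

```text
pos [0.4635 0.1234 0.1352] turn [ 0.  -0.1 -0. ] shift [ 0.2 -0.5  0.2] n 0.6 F [-7.5 -2.4 25.2] t 42.3 w 0.2
```

View pics/side8.png

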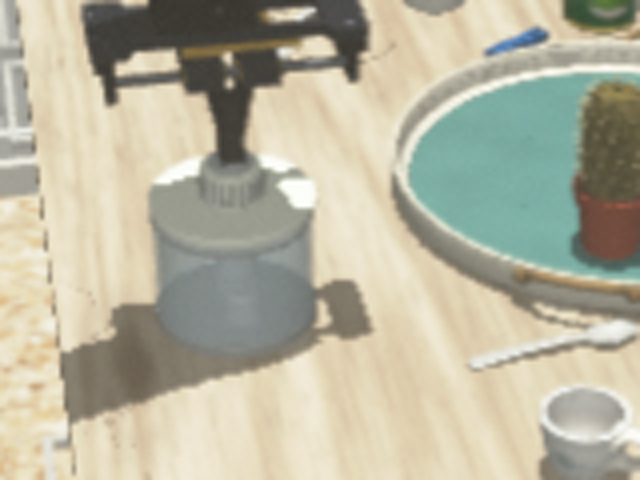

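The stop is confirmed: force rose to 25 N with no further travel. Let it all the way up, then repeat three more strokes.

Emit:
{"fn": "step_arm", "kwargs": {"deltas": [[0,0,0,0,0,-6,0],[0,0,0,0,0,-14,0],[0,0,0,0,0,-22,0],[0,0,0,0,0,-26,0],[0,0,0,0,0,-26,0],[0,0,0,0,0,-26,0],[0,0,0,0,0,-26,0],[0,0,0,0,0,-26,0]]}}

```text
time: 43.35
position: [0.4627, 0.123, 0.1579]
tool_rot: [-2.222, -2.221, 0.001]
ft_force: [-0.5, 0.1, -0.7]
grip_width: 0.005
```

Emit:
{"fn": "step_arm", "kwargs": {"deltas": [[0,0,0,0,0,7,0],[0,0,0,0,0,14,0],[0,0,0,0,0,20,0],[0,0,0,0,0,24,0],[0,0,0,0,0,25.5,0],[0,0,0,0,0,25.5,0],[0,0,0,0,0,25.5,0],[0,0,0,0,0,25.5,0]]}}

```text
time: 44.35
position: [0.4631, 0.1233, 0.1352]
tool_rot: [-2.221, -2.22, -0.001]
ft_force: [-7.9, -2.7, 22.8]
grip_width: 0.004
```

Emit:
{"fn": "step_arm", "kwargs": {"deltas": [[0,0,0,0,0,0,0],[0,0,0,0,0,0,0],[0,0,0,0,0,-6,0],[0,0,0,0,0,-14,0],[0,0,0,0,0,-22,0],[0,0,0,0,0,-26,0],[0,0,0,0,0,-26,0],[0,0,0,0,0,-26,0]]}}

```text
time: 45.35
position: [0.4625, 0.123, 0.1581]
tool_rot: [-2.222, -2.221, 0.001]
ft_force: [-0.6, -1.0, -0.4]
grip_width: 0.003
```

Emit:
{"fn": "step_arm", "kwargs": {"deltas": [[0,0,0,0,0,0,0],[0,0,0,0,0,7,0],[0,0,0,0,0,14,0],[0,0,0,0,0,20,0],[0,0,0,0,0,24,0],[0,0,0,0,0,26,0],[0,0,0,0,0,26,0],[0,0,0,0,0,26,0]]}}

```text
time: 46.35
position: [0.463, 0.1232, 0.1352]
tool_rot: [-2.221, -2.22, -0.001]
ft_force: [-8.3, -3.1, 24.4]
grip_width: 0.007
```

Emit:
{"fn": "step_arm", "kwargs": {"deltas": [[0,0,0,0,0,0,0],[0,0,0,0,0,0,0],[0,0,0,0,0,-6,0],[0,0,0,0,0,-14,0],[0,0,0,0,0,-22,0],[0,0,0,0,0,-26,0],[0,0,0,0,0,-26,0],[0,0,0,0,0,-26,0]]}}

```text
time: 47.35
position: [0.4625, 0.123, 0.1581]
tool_rot: [-2.222, -2.221, 0.001]
ft_force: [0.6, 1.3, -1.1]
grip_width: 0.007
```

Emit:
{"fn": "step_arm", "kwargs": {"deltas": [[0,0,0,0,0,0,0],[0,0,0,0,0,7,0],[0,0,0,0,0,14,0],[0,0,0,0,0,20,0],[0,0,0,0,0,24,0],[0,0,0,0,0,26,0],[0,0,0,0,0,26,0],[0,0,0,0,0,26,0]]}}

```text
time: 48.35
position: [0.4631, 0.1232, 0.1352]
tool_rot: [-2.221, -2.22, -0.001]
ft_force: [-8.1, -2.4, 24.0]
grip_width: 0.005
```

Emit:
{"fn": "step_arm", "kwargs": {"deltas": [[0,0,0,0,0,0,0],[0,0,0,0,0,0,0],[0,0,0,0,0,-6,0],[0,0,0,0,0,-14,0],[0,0,0,0,0,-22,0],[0,0,0,0,0,-26,0],[0,0,0,0,0,-70,0],[0,0,0,0,0,-110,0]]}}

```text
time: 49.35
position: [0.4623, 0.1228, 0.2431]
tool_rot: [-2.222, -2.221, 0.002]
ft_force: [0.6, 0.4, -0.1]
grip_width: 0.004
```

Emit:
{"fn": "step_arm", "kwargs": {"deltas": [[0,0,0,-40,0,-10,0],[0,0,0,-90,0,-20,0],[0,0,0,-140,0,-30,0],[0,0,0,-150,0,-30,0],[0,0,0,-150,0,-30,0],[0,0,0,-150,0,-30,0],[0,0,0,-150,0,-30,0],[0,0,0,-150,0,-30,0]]}}

```text
time: 50.35
position: [0.4627, -0.0261, 0.2723]
tool_rot: [2.22, 2.223, -0.001]
ft_force: [0.3, -0.9, -0.2]
grip_width: -0.0
```

Run:
```python
from h import *
plan([.463,.1236,.135])
save('scene','scene9.png',(180,120,440,340),3)
save('side','side9.png',(210,110,370,230),4)
save('wrist','wrist14.png')
```

```text
pos [ 0.4627 -0.0261  0.2723] turn [-0.   0.   0.1] shift [149.8   0.5 137.3] n 203.2 F [ 0.3 -0.9 -0.2] t 50.35 w -0.0
```

View pics/side9.png

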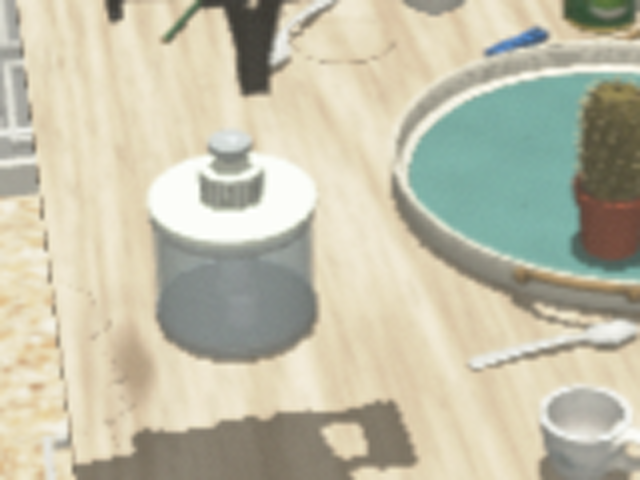

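View pics/scene9.png

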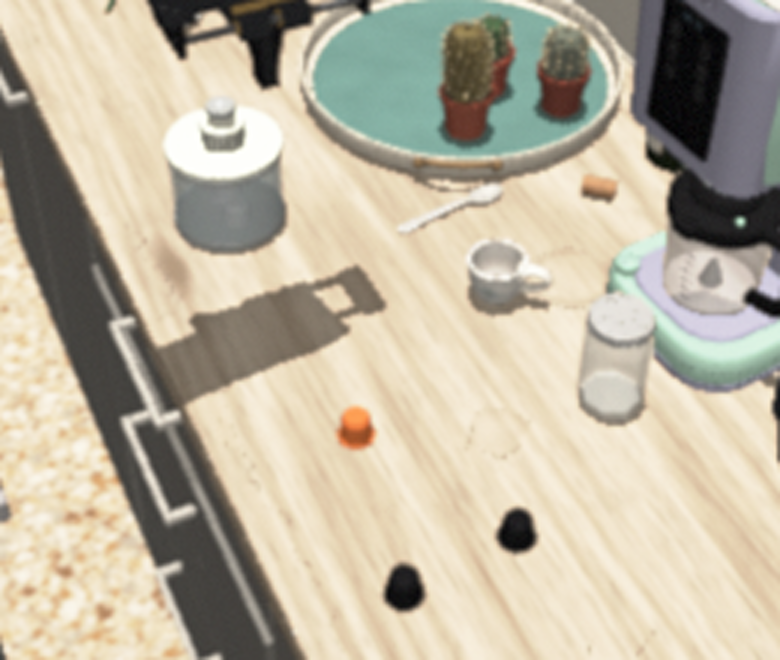

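View pics/wrist14.png

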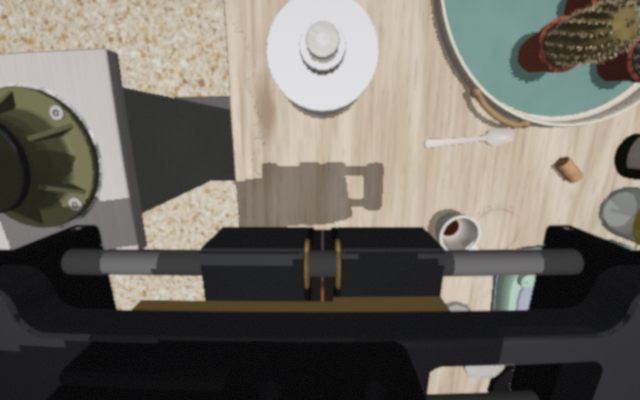

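Final views: lid level on the canister, pump head up, only the orange and black look-alikes on the worktop, bystanders in place. One pixel comparison with the start pictures, then I hand in.

Run:
```python
from h import *
for n in ('scene','side'):
    a=cv2.imread(f'pics/raw_{n}0.png');b=cv2.imread(f'pics/raw_{n}9.png')
    for nm,bx in (('lid',(225,138,300,205)),('cup/jar/spoon',(308,170,410,275)) ):
        x0,y0,x1,y1=bx;d=cv2.absdiff(a,b).max(2)[y0:y1,x0:x1]
        ys,xs=np.where(d>40);print(n,nm,len(xs),(xs.min()+x0,xs.max()+x0,ys.min()+y0,ys.max()+y0) if len(xs) else '')
ctrl.close_job()
```

```text
scene lid 124 (np.int64(239), np.int64(273), np.int64(138), np.int64(172))
scene cup/jar/spoon 136 (np.int64(308), np.int64(345), np.int64(221), np.int64(274))
side lid 7 (np.int64(250), np.int64(286), np.int64(149), np.int64(200))
side cup/jar/spoon 183 (np.int64(308), np.int64(324), np.int64(210), np.int64(256))
the job is handed in; nothing more can be done
```

I took the lid off and put all three silver capsules found on the worktop into the canister. I then put the lid back and gave the pump four full strokes, and the job is handed in after about 50 s of the 210 s allowed.

- **Capsules:** two stand on the canister floor and the third stands on top of them, its top at about 62 mm, below the lid's spigot at 85 mm. There was no fourth one. I left the orange and the two black look-alikes alone.
- **Lid:** at release the tool was at 0.1086 m, within 0.1 mm of where it gripped the lid at the start. The lid looks level in all three final views.
- **Pump:** at the stop the tool stayed at 0.135 m in every stroke while the force read 23–25 N. On the first stroke, pressing 1.5 mm further raised the force without any more travel. The tool backed off to 0.158 m or higher after each stroke, clear of the head's rest height of 0.149 m, and the head is up in the last pictures.
- **Bystanders:** the cup, jar and teaspoon look unmoved in the final pictures. Comparing pixels with the start pictures shows changes where capsules were removed.
- **Checks that disagreed:**
  - **Rim position:** one measurement of the canister rim, taken while the arm was still settling, was about 6 mm off in y. I did not use it.
  - **Lid comparison:** the final lid comparison in the scene camera showed 124 changed pixels, against 7 in the side camera. I put that down to the gripper hanging in that part of the scene view, but did not check further.

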